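# Refit the gas line's dryer, trap, filter and gauge in their brackets

### The job

Refit the analyser's gas line: lay the clear drying tube, the aluminium oxygen trap and the small brass filter each in the bracket whose pair of saddles is sized for it, barrel fully down in both saddles and its end caps outside them, and lay the pressure gauge flat in its round seat, dial up, with the stem out through the gap in the front between the two prongs. Set each down rather than dropping it, and do not knock over or shift the amber bottle.

Things in the scene. Friction and masses are not known exactly. Their poses are not given: they have to be found in the camera images.
- dryer_center (a point): Gas drying tube lying on cap flats: clear barrel 50 mm diameter, 120 mm long, with white and blue beads inside, two grey hexagonal end caps 58 mm across flats and 18 mm long, 12 mm brass nipples; 180 mm overall, 0.34 kg. Both ends alike. Point: centre of the barrel on its axis, 29 mm above the bench at the start; x along the barrel.
- trap_center (a point): Oxygen trap lying on cap flats: plain aluminium barrel 36 mm diameter, 92 mm long, two steel hexagonal end caps 43 mm across flats and 14 mm long, 12 mm brass nipples; 144 mm overall, 0.3 kg. Both ends alike. Point: centre of the barrel on its axis, 21.5 mm above the bench at the start; x along the barrel.
- filter_center (a point): In-line filter, the smallest cartridge, lying on its flats: brass barrel 22 mm diameter, 82 mm long, two brass hexagons 28 mm across flats and 11 mm long, 9 mm steel nipples; 122 mm overall, 0.16 kg. Both ends alike. Point: centre of the barrel on its axis, 14 mm above the bench at the start; x along the barrel.
- gauge_center (a point): Dial pressure gauge lying on its back on the bench, white dial up: round dark case 55 mm diameter, 30 mm thick, brass stem (14 mm square, then thread) sticking out sideways at half height to 62 mm from the centre; 0.18 kg. Point: centre of the case, 15 mm above its back; z up out of the dial; the stem points along this frame's -x.
- dryer_bracket_seat (a point): Widest bracket, fixed: two U-shaped aluminium saddles for a 50 mm barrel on a 5 mm base plate, each 12 mm wide, centred 44 mm either side of the middle (64 mm free between; outer faces 100 mm apart, end caps go outside). Lips flare to 65 mm apart, 55 mm above the bench. Point: middle of the seated barrel's axis, 50 mm above the bench; x along the barrel (either way round), z up.
- trap_bracket_seat (a point): Middle-sized bracket, fixed: two U-shaped aluminium saddles for a 36 mm barrel on a 5 mm base plate, each 11 mm wide, centred 31 mm either side of the middle (51 mm free between; outer faces 73 mm apart, end caps go outside). Lips flare to 52 mm apart, 57 mm above the bench. Point: middle of the seated barrel's axis, 50 mm above the bench; x along the barrel (either way round), z up.
- filter_bracket_seat (a point): Narrowest bracket, fixed: two U-shaped aluminium saddles for a 22 mm barrel on a 5 mm base plate, each 8 mm wide, centred 28 mm either side of the middle (48 mm free between; outer faces 64 mm apart, end caps go outside). Lips flare to 38 mm apart, 59 mm above the bench. Point: middle of the seated barrel's axis, 50 mm above the bench; x along the barrel (either way round), z up.
- gauge_seat_seat (a point): Gauge seat, fixed: pedestal, flat top 35 mm above the bench; 33.5 mm from its centre a curved wall 21 mm higher at the back (+x) and two prongs 13 mm higher at 38 deg either side of -x, 32 mm apart, for the stem; both sides (+y, -y) open for fingers. Point: centre of the seated gauge, 50 mm above the bench; z up; the seated stem points along -x, between the prongs.
- bottle: Bystander: small amber glass bottle with a black cap, upright on the bench among the parts, 48 mm diameter, 88 mm high. Point: centre of its underside; z up. To be left where it stands.
There are look-alikes about, which are no part of the job. What is shaped like the part that bears gauge_seat_seat but purple or red is not meant.

How it is judged (in metres and radians):
At the end, for the whole second after the job is handed in: Each part lies in its own bracket or seat, centre within 11 mm horizontally and 6 mm vertically of the seat point; cartridge axes within 0.15 rad of the bracket's x; gauge flat within 0.08 rad, stem within 0.3 rad of the seat's -x; all at rest (horizontal distance between dryer_center and dryer_bracket_seat below 0.011 m and z of dryer_center in the frame of dryer_bracket_seat between -0.006 and 0.006 m and angle between the x axis of dryer_center and the x axis of dryer_bracket_seat, either way round below 0.15 rad and linear speed of each of dryer, trap, filter, gauge below 0.02 m/s and angular speed of each of dryer, trap, filter, gauge below 0.2 rad/s and horizontal distance between trap_center and trap_bracket_seat below 0.011 m and z of trap_center in the frame of trap_bracket_seat between -0.006 and 0.006 m and angle between the x axis of trap_center and the x axis of trap_bracket_seat, either way round below 0.15 rad and horizontal distance between filter_center and filter_bracket_seat below 0.011 m and z of filter_center in the frame of filter_bracket_seat between -0.006 and 0.006 m and angle between the x axis of filter_center and the x axis of filter_bracket_seat, either way round below 0.15 rad and horizontal distance between gauge_center and gauge_seat_seat below 0.011 m and z of gauge_center in the frame of gauge_seat_seat between -0.006 and 0.006 m and angle between the x axis of gauge_center and the x axis of gauge_seat_seat, either way round below 0.3 rad and angle between the z axis of gauge_center and the z axis of gauge_seat_seat, either way round below 0.08 rad); the robot touches nothing.
It fails at once if the dryer is let fall instead of being set down (height (world z) of dryer_center above 0.075 m and contact force between dryer and anything else below 0.02 N).
It fails at once if the trap is let fall instead of being set down (height (world z) of trap_center above 0.075 m and contact force between trap and anything else below 0.02 N).
It fails at once if the filter is let fall instead of being set down (height (world z) of filter_center above 0.075 m and contact force between filter and anything else below 0.02 N).
It fails at once if the gauge is let fall instead of being set down (height (world z) of gauge_center above 0.075 m and contact force between gauge and anything else below 0.02 N).
It fails at once if the amber bottle is knocked over or shifted by more than 30 mm (distance of bottle from where it was at the start of the episode above 0.03 m or angle between bottle's own z axis and vertical above 0.4 rad).
It also fails if it takes over 109 s, if anything falls off the work surface, if the arm or the gripper's body presses on something with over 40 N, if the wrist force passes 120 N, or if a joint passes its speed limit or range.

### The arm

A 7-joint arm with a two-finger parallel gripper is mounted at the origin on the work surface. World frame = base frame: x ahead of the robot, y to its left, z up, the work surface at z = 0. Lengths are in mm, angles in rad, forces in N, time in s.
With the tool pointing down it reaches from about 400 to 875 mm from the base axis. Payload 4.4 kg.
Tool frame: the origin (TCP) lies midway between the tips of the shut fingers; the grasp point (between the pads) lies 19 mm behind it; x points along the fingers, y is the direction in which the jaws open and shut, and the axes are right-handed (so a half turn about x gives the same grasp; the last joint's range is limited). The gripper opens to 85 mm and grips with 20 to 120 N. Pads are 22 mm wide; open, the fingers measure 114 mm over their backs; the gripper's body (76 mm by 85 mm) begins 54 mm behind the grasp point. The pads swing forward as they close: fully open they stand 13 mm farther back than shut.
Start: joints at [1.155, 0.628, 0.038, 1.517, -0.027, 0.996, -0.02], TCP at [222.789, -610.641, 231.313] pointing down, gripper open.
Joint ranges: [-3.06, 3.06], [-0.37, 2.12], [-1.25, 1.32], [0.18, 2.47], [-1.1, 4.24], [0.23, 1.98], [-2.94, 2.94]. Speed limits (rad/s): [2.57, 2.57, 3.14, 3.14, 3.14, 3.14, 3.14].

### API

Orientations are given as a rotation vector (axis times angle).
In Python, from plant import get_state, snapshot, job_done gives the robot as it stands.
- The arm moves only by the tool drive_tool, never from a script. Its argument "commands" is text: rows parted by semicolons, each of 7 numbers parted by spaces: the turn, a rotation vector about the tool's x, y, z in degrees, then the shift along the tool's x, y, z in cm, then the finger opening in cm, from 0 to 8.54. A call has 1 to 5 rows; each row is the pose to reach, as a shift and turn from the pose measured when the call began, along the tool's axes at that moment; what a row does not reach only later rows make up. A row lasts 1/12 s, in which the tool goes at most 41.7 mm and 7.16 degrees, less where a joint would pass 70% of its speed; a pose out of reach is approached as far as the arm can. A call with a gripper value outside its range is refused whole. The fingers move at their own pace and stop on an object; "force" is the grip in N (left out, the last holds). Time passes only in rows, so rows that repeat a pose let the fingers close. It gives the time, the measured TCP pose, the force and the opening at its end, in the units of the state.
- get_state(): the state, without advancing time (a new reading comes with each control period).
- snapshot(name): name is "side" or "top"; returns a dict with "frame" (400x640x3 uint8, red, green, blue), "intrinsics" (3x3 intrinsics, pixels), "k1" (the pictures are not rectified: a ray, as slopes to the right and down, at radius r is drawn at 1 + k1 r^2 times it, then the intrinsics apply), "R" (3x3) and "t" (3): a world point X has camera coordinates R X + t. Camera axes: x right, y down, z forward; pixel columns grow to the right and rows downward; lengths in mm; the calibration is good to about 2 mm. A picture is of the moment at which its call begins. There is no depth.
- job_done(): hands the job in, once; it reports no verdict.
The state is a dict: "clock": time; "joints": joint angles; "joint_velocities": joint speeds; "effort": joint torques, N m; "ee_pos": TCP position; "orientation": TCP orientation; "force": force on the tool from outside, world axes, zero at the start; "torque": the same for the moment, N m; "width": finger opening in mm.
Only numpy, scipy, OpenCV 4.12 (cv2) and the standard library are available. Lean on these libraries where they do the work, as an engineer would, in place of code of your own. Each camera call takes 0.05 s, during which the arm holds its last target.

## Working session

There is one attempt and no reset: what is moved stays moved. The work goes in short steps, Python scripts to look and compute and a tool call to move; the robot and the scene stay as the last step left them, time stands still between calls to the robot, and variables do not carry over. Pictures are saved under pics/ and viewed, and the job is handed in when it is done.

Besides the shell and the picture viewer there is one more tool, called after "Emit:" by a JSON object that holds its "api" and its "payload". drive_tool: Moves the arm, as the interface text tells. Its arguments: {"type":"object","properties":{"commands":{"type":"string"},"force":{"type":"number"}},"required":["commands"]}

```bash
ls; mkdir -p pics
python3 - <<'E'
from plant import get_state, snapshot
import cv2,pickle
s=get_state();print(s)
for n in ("side","top"):
    d=snapshot(n);cv2.imwrite(f"pics/{n}0.png",d["frame"][:,:,::-1]);pickle.dump(d,open(f"pics/{n}0.pkl","wb"))
    print(n,d["intrinsics"],d["k1"],d["R"],d["t"])
E
```

```text
pics
{'clock': 0.0, 'joints': array([ 1.1552111 ,  0.62932867,  0.03844224,  1.51838986, -0.02696978,
        0.99630793, -0.01998944]), 'joint_velocities': array([-0.00052502, -0.00018184, -0.00058552,  0.00072636, -0.00019881,
       -0.00141784,  0.00017442]), 'effort': array([-4.27256737e-04, -5.63385451e+01,  1.22651696e+00, -1.93435282e+01,
        1.11352064e-02,  1.06611487e-02,  5.72616131e-06]), 'ee_pos': array([ 222.55165711, -610.03328377,  230.39343798]), 'orientation': array([ 2.03156292,  0.36100688, -2.03235308]), 'force': array([ 0.04084351,  1.2027215 , -0.1584338 ]), 'torque': array([ 0.00661671, -0.02071816,  0.02143913]), 'width': 85.47797635113136}
side [[512.0085385    0.         316.6501334 ]
 [  0.         512.0085385  199.29790129]
 [  0.           0.           1.        ]] -0.15361900202218542 [[-0.7263834  -0.68727313 -0.00477401]
 [-0.44483372  0.47541995 -0.75901175]
 [ 0.52391804 -0.5492099  -0.65105942]] [ 369.71347854  300.34939543 1173.26098303]
top [[383.19980076   0.         313.02081866]
 [  0.         383.19980076 199.84188784]
 [  0.           0.           1.        ]] -0.07760843412385741 [[ 0.02071393 -0.99958193  0.0201717 ]
 [-0.98656489 -0.02370611 -0.16164076]
 [ 0.16205138 -0.01655248 -0.98664349]] [-52.17130336 532.31275319 933.0579354 ]
```

View pics/side0.png

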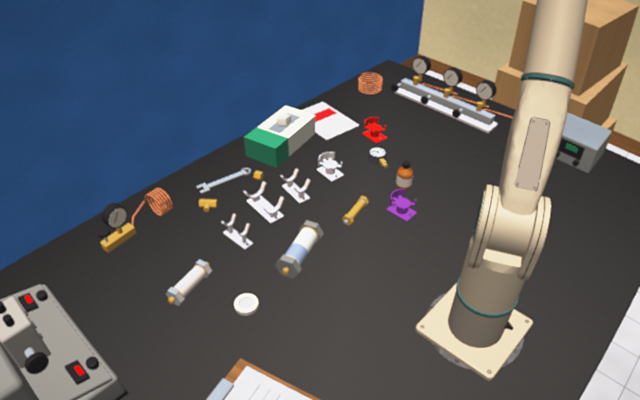

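View pics/top0.png

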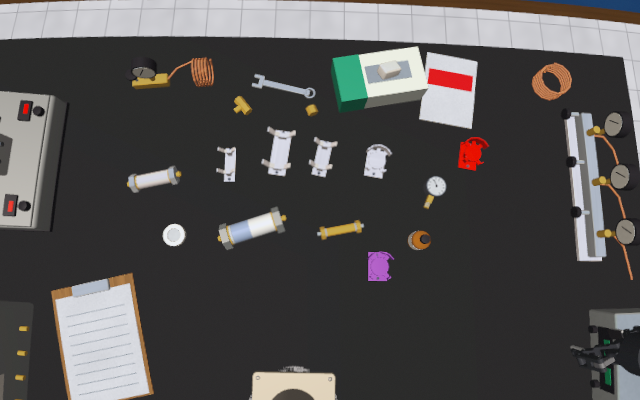

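```bash
cat > h.py <<'E'
import numpy as np,cv2,pickle
from scipy.spatial.transform import Rotation as Rn
def load(n,i=0): return pickle.load(open(f"pics/{n}{i}.pkl","rb"))
def _dist(d): return np.array([d["k1"],0,0,0,0.])
def proj(d,X):
    X=np.atleast_2d(np.asarray(X,float))
    r,_=cv2.Rodrigues(d["R"]); p,_=cv2.projectPoints(X,r,np.asarray(d["t"],float),np.asarray(d["intrinsics"]),_dist(d)); return p.reshape(-1,2)
def onz(d,uv,z):
    uv=np.atleast_2d(np.asarray(uv,float))
    n=cv2.undistortPoints(uv.reshape(-1,1,2),np.asarray(d["intrinsics"]),_dist(d)).reshape(-1,2)
    rays=np.c_[n,np.ones(len(n))]@d["R"]; c=-d["R"].T@d["t"]
    s=(z-c[2])/rays[:,2]; return c+s[:,None]*rays
def crop(d,x0,y0,w,h,k,out):
    im=d["frame"][y0:y0+h,x0:x0+w,::-1]; im=cv2.resize(im,None,fx=k,fy=k,interpolation=cv2.INTER_CUBIC)
    for i in range(0,w,10):
        cv2.line(im,(i*k,0),(i*k,6 if i%50 else 14),(0,255,255),1)
        if i%20==0: cv2.putText(im,str(x0+i),(i*k,24),0,.35,(0,255,255),1)
    for j in range(0,h,10):
        cv2.line(im,(0,j*k),(6,j*k),(0,255,255),1)
        if j%20==0: cv2.putText(im,str(y0+j),(8,j*k+4),0,.35,(0,255,255),1)
    cv2.imwrite(out,im)
E
python3 - <<'E'
from h import *
t=load("top");s=load("side")
crop(t,120,120,170,130,4,"pics/c1.png");crop(t,255,120,200,140,4,"pics/c2.png")
crop(s,150,150,190,150,4,"pics/c3.png");crop(s,260,120,160,110,5,"pics/c4.png")
E
```

```text
(no output)
```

View pics/c1.png

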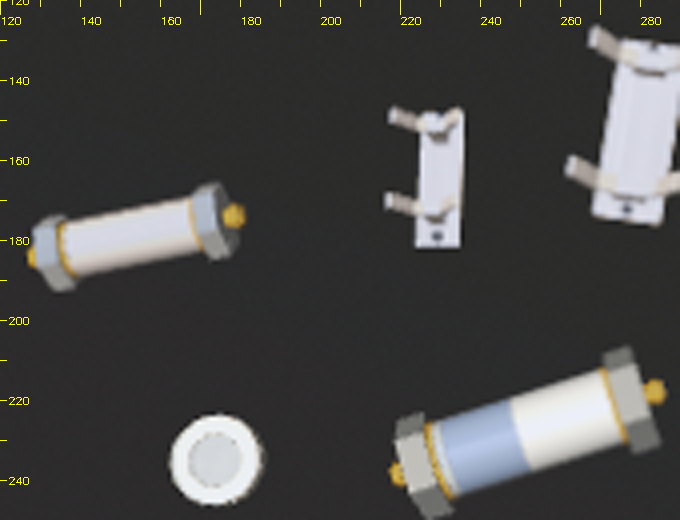

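View pics/c2.png

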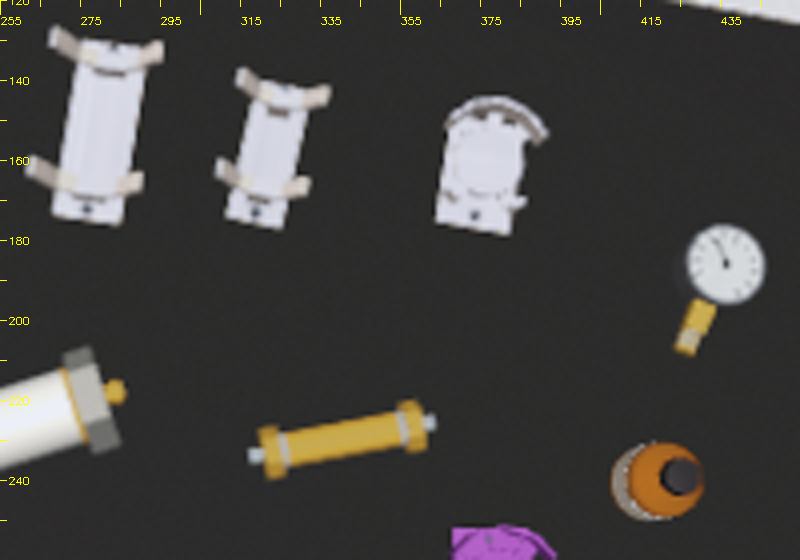

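View pics/c3.png

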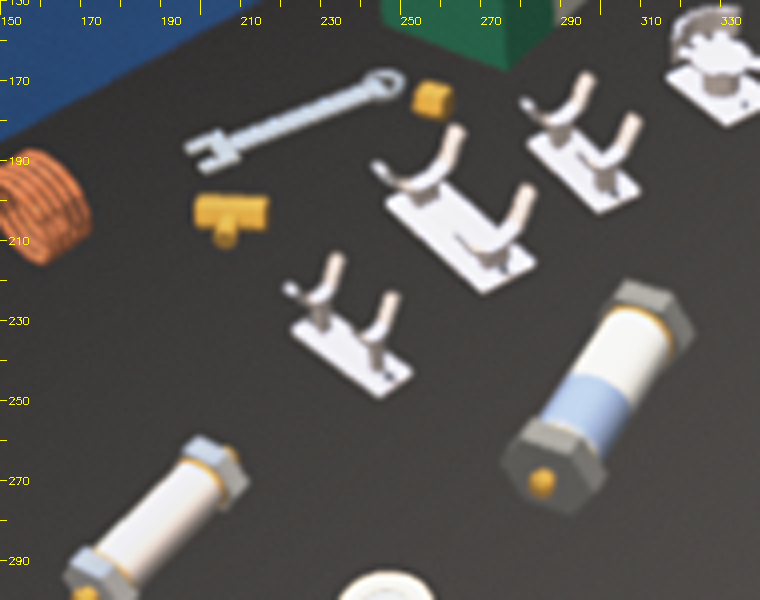

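View pics/c4.png

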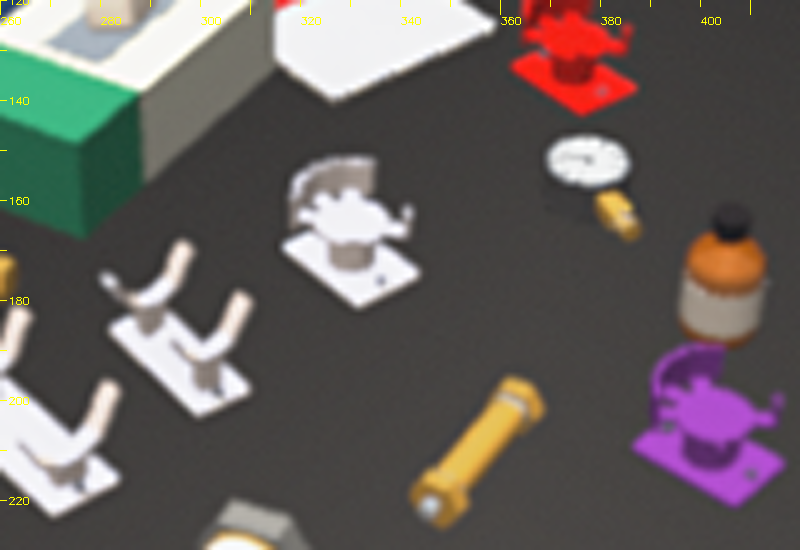

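```bash
cat > fit.py <<'E'
from h import *
from scipy.optimize import minimize
t=load("top");s=load("side")
def fg(d,box,thr=75):
    x0,y0,x1,y1=box; im=d["frame"].astype(int); m=np.zeros(im.shape[:2],np.float32)
    sub=im[y0:y1,x0:x1].max(2); m[y0:y1,x0:x1]=np.clip((sub-40)/(2*(thr-40)),0,1); return m
K=4
def sil(d,pts,box):
    x0,y0,x1,y1=box
    m=np.zeros(((y1-y0)*K,(x1-x0)*K),np.uint8)
    for P in pts:
        h=cv2.convexHull(((proj(d,P)+0.5-[x0,y0])*K).astype(np.float32)); cv2.fillConvexPoly(m,np.round((h-0.5)*16).astype(np.int32),1,shift=4)
    return cv2.resize(m.astype(np.float32),(x1-x0,y1-y0),interpolation=cv2.INTER_AREA)
def cyl(r,a,b,n=24,ph=0):
    th=np.arange(n)*2*np.pi/n+ph
    return np.array([[x,r*np.cos(q),r*np.sin(q)] for x in (a,b) for q in th])
def cart(R,L,af,cl,tot,nr):
    # cap on flat
    C=lambda a,b:cyl(af/np.sqrt(3),a,b,6,0)
    return [cyl(R,-L/2,L/2),C(L/2,L/2+cl),C(-L/2-cl,-L/2),cyl(nr,-tot/2,-L/2),cyl(nr,L/2,tot/2)]
def place(pts,x,y,z,yaw):
    r=Rn.from_euler('z',yaw).as_matrix(); return [p@r.T+[x,y,z] for p in pts]
def fit(pts,z,boxes,x0,thr=75):
    ms=[(d,b,fg(d,b,thr)[b[1]:b[3],b[0]:b[2]]) for d,b in zip((t,s),boxes)]
    def c(p,each=False):
        o=[np.abs(sil(d,place(pts,p[0],p[1],z,p[2]/100),b)-m).sum() for d,b,m in ms]
        return o if each else sum(o)
    best=None
    p=np.array(x0,float)
    for st in (15,6,3):
        r=minimize(c,p,method="Nelder-Mead",options=dict(initial_simplex=[p,p+[st,0,0],p+[0,st,0],p+[0,0,st]],xatol=.05,fatol=.05)); p=r.x
    out=[p,c(p,True)]
    # separate views
    for i in (0,1):
        r=minimize(lambda q:c(q,True)[i],p,method="Nelder-Mead",options=dict(initial_simplex=[p,p+[4,0,0],p+[0,4,0],p+[0,0,4]])); out.append(r.x)
    return out,[m.sum() for _,_,m in ms]
E
python3 - <<'E'
from fit import *
np.set_printoptions(precision=1,suppress=True)
for n,a,b,z in [("dryer",(230,224),(250+30,222),29)]: pass
g=lambda u,v,z:onz(t,[(u,v)],z)[0]
def init(u1,u2,z):
    a,b=g(*u1,z),g(*u2,z);c=(a+b)/2;d=a-b;return [c[0],c[1],100*np.arctan2(d[1],d[0])]
for nm,m,z,boxes,i,th in [
 ("dryer",cart(25,120,58,18,180,6),29,[(210,200,295,255),(270,212,330,285)],((222,237),(281,218)),90),
 ("trap",cart(18,92,43,14,144,6),21.5,[(120,158,190,200),(160,252,216,308)],((130,184),(177,174)),90),
 ("filter",cart(11,82,28,11,122,4.5),14,[(310,215,372,245),(338,190,372,228)],((319,234),(361,226)),75)]:
    x=init(*i,z); print(nm,np.array(x)); 
    o,s_=fit(m,z,boxes,x,th); print(*o,s_)
# brackets
def pr(nm,ps,z):
    w=np.array([g(*p,z) for p in ps]); print(nm,w[:,:2].tolist(),'mid',w.mean(0)); 
    d=(w[0]+w[1]-w[2]-w[3])/2; print(' len',np.linalg.norm(d),'yaw',np.arctan2(d[1],d[0]),'wid',np.linalg.norm(w[0]-w[1]),np.linalg.norm(w[2]-w[3]))
pr("dryer",[(268.5,130),(294.5,132.5),(263,162),(289.5,165)],55)
pr("trap",[(315.5,139),(336.5,143.5),(311,162),(331.5,166.5)],57)
pr("filter",[(218,149),(235,147.5),(217,170),(234.5,170)],59)
E
```

```text
dryer [460.4 115.1 190.9]
[460.4 114.8 191.1] [np.float32(233.16501), np.float32(1240.7925)] [459.8 115.  191.2] [463.7 113.  190.8] [np.float32(1483.94), np.float32(2177.84)]
trap [582.8 382.9 180.5]
[584.6 382.6 179.4] [np.float32(146.74), np.float32(663.1675)] [584.2 382.6 179.8] [588.4 380.5 178.2] [np.float32(863.67004), np.float32(1427.31)]
filter [ 460.5 -112.8  178. ]
[ 462.2 -112.5  177.1] [np.float32(122.67858), np.float32(473.4875)] [ 462.2 -112.5  177.3] [ 462.9 -112.5  175.7] [np.float32(542.5143), np.float32(768.5)]
dryer [[712.7568242965535, 79.52434743313381], [707.6593456284448, 11.733190106899237], [626.5721575166176, 89.99429945528068], [620.3299754598513, 21.941339940708936]] mid [666.8  50.8  55. ]
 len 87.37091179926675 yaw -0.11861309481746886 wid 67.98253673114965 68.33864306175354
trap [[690.8160524659869, -43.14428829107162], [680.2044726322872, -97.6694427448079], [629.112713712394, -32.835484090774074], [618.6394692075579, -85.46496339438494]] mid [654.7 -64.8  57. ]
 len 62.65367531044576 yaw -0.18064539959904338 wid 55.548160138485045 53.66144744811943
filter [[657.2667552392052, 206.73179162214353], [662.2238882016916, 163.16926303971908], [601.8548661540176, 205.69194711553646], [602.872007231434, 161.05925587013314]] mid [631.1 184.2  59. ]
 len 57.40349397667595 yaw 0.027439505511430904 wid 43.843666175427394 44.64427963108902
```

```bash
cat > ov.py <<'E'
from fit import *
def ov(objs,d,x0,y0,w,h,k,out):
    im=cv2.resize(d["frame"][y0:y0+h,x0:x0+w,::-1],None,fx=k,fy=k,interpolation=cv2.INTER_CUBIC)
    for P,cl in objs:
        q=np.round((proj(d,P)+0.5-[x0,y0])*k).astype(int)
        cv2.polylines(im,[q.reshape(-1,1,2)],False,(0,255,0) if cl==0 else (0,0,255),1)
    cv2.imwrite(out,im)
def T(P,x,y,yaw): return place([np.array(P,float)],x,y,0,yaw)[0]
def saddle(R,lip,zt,off,w,x,y,yaw):
    o=[]
    for sx in (-1,1):
        for e in (-1,1):
            a=np.linspace(np.pi,2*np.pi,17)
            P=[[sx*off+e*w/2,-lip/2,zt]]+[[sx*off+e*w/2,R*np.cos(q),50+R*np.sin(q)] for q in a]+[[sx*off+e*w/2,lip/2,zt]]
            o.append((T(P,x,y,yaw),0))
    o.append((T([[-60,0,5],[60,0,5]],x,y,yaw),1)); return o
def circ(r,z,x,y,yaw,a0=0,a1=360): 
    a=np.radians(np.linspace(a0,a1,40)); return (T(np.c_[r*np.cos(a),r*np.sin(a),0*a+z],x,y,yaw),0)
def gauge(x,y,yaw,z=0): return [circ(27.5,z+30,x,y,yaw),circ(27.5,z,x,y,yaw),(T([[-27,0,15+z],[-62,0,15+z]],x,y,yaw),1)]
def seat(x,y,yaw):
    p=lambda a:33.5*np.array([np.cos(np.radians(a)),np.sin(np.radians(a)),0])
    o=[circ(33.5,56,x,y,yaw,-40,40),circ(33.5,35,x,y,yaw,-40,40)]
    for a in (142,218): o.append((T([p(a)+[0,0,35],p(a)+[0,0,48]],x,y,yaw),1))
    o.append((T([[-30,0,35],[30,0,35]],x,y,yaw),1)); return o
E
cat > o1.py <<'E'
from ov import *
np.set_printoptions(precision=1,suppress=True)
gc=onz(t,[(435.8,185.8)],30)[0]; gt=onz(t,[(426,207)],15)[0]; print(gc,gt,np.linalg.norm((gc-gt)[:2]), np.arctan2(*(gc-gt)[[1,0]]))
gs=onz(s,[(375.6+0,152)],30)[0]; print('side dial',gs)
sc=onz(t,[(376,160)],35)[0]; print(sc)
S=[saddle(25,65,55,44,12,666.8,50.8,-.119),saddle(18,52,57,31,11,654.7,-64.8,-.18),saddle(11,38,59,28,8,631.1,184.2,.027),gauge(gc[0],gc[1],np.arctan2(*(gc-gt)[[1,0]])),seat(sc[0],sc[1],-.17)]
O=sum(S,[])
ov(O,t,205,120,200,65,4,"pics/o1.png");ov(O,t,340,120,110,100,6,"pics/o2.png");ov(O,s,210,150,150,110,5,"pics/o3.png");ov(O,s,270,130,130,80,6,"pics/o4.png")
E
python3 o1.py
```

```text
[ 581.  -363.9   30. ] [ 526.1 -340.7   15. ] 59.62976814753749 -0.399867717377223
side dial [ 585.2 -359.5   30. ]
[ 645.1 -204.1   35. ]
```

View pics/o1.png

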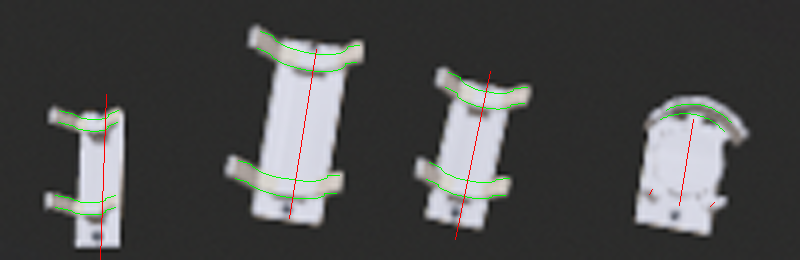

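View pics/o2.png

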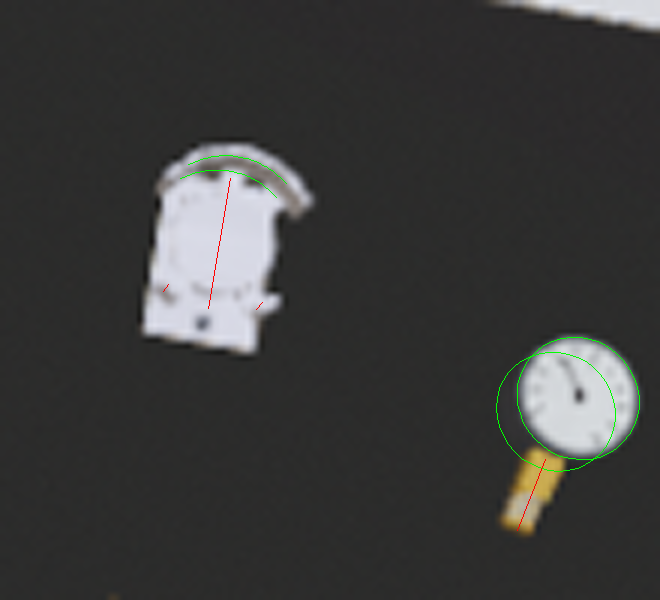

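View pics/o3.png

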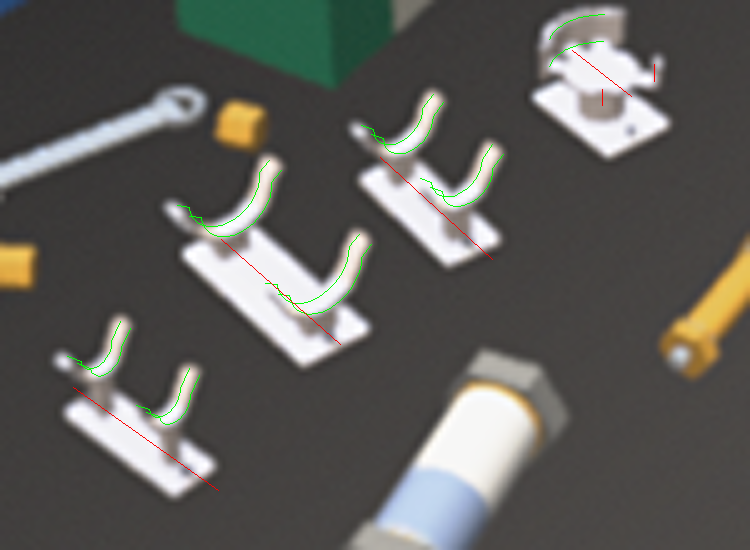

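View pics/o4.png

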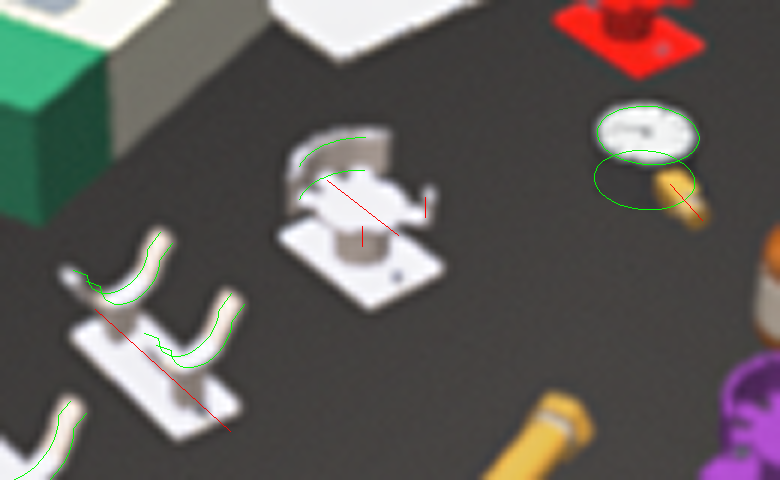

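```bash
cat > bf.py <<'E'
from ov import *
np.set_printoptions(precision=2,suppress=True)
def box(x0,x1,y0,y1,z0,z1): return np.array([[x,y,z] for x in (x0,x1) for y in (y0,y1) for z in (z0,z1)],float)
def bracket(R,lip,zt,off,w,L,W,th):
    o=[box(-L/2,L/2,-W/2,W/2,0,5)]
    a=np.linspace(np.pi+.35,2*np.pi-.35,11)
    inn=[(-lip/2,zt)]+[(R*np.cos(q),50+R*np.sin(q)) for q in a]+[(lip/2,zt)]
    k=(R+th)/R
    out=[(-lip/2-th*.8,zt-th*.6)]+[(k*R*np.cos(q),50+k*R*np.sin(q)) for q in a]+[(lip/2+th*.8,zt-th*.6)]
    for sx in (-1,1):
        for i in range(len(inn)-1):
            o.append(np.array([[sx*off+e*w/2,*p] for e in (-1,1) for p in (inn[i],inn[i+1],out[i],out[i+1])]))
        o.append(box(sx*off-w/2,sx*off+w/2,-6,6,5,50-R))
    return o
def bfit(nm,spec,b,x0,views=(0,1)):
    ms=[((t,s)[i],b[i],fg((t,s)[i],b[i],100)[b[i][1]:b[i][3],b[i][0]:b[i][2]]) for i in views]
    def c(p):
        pts=place(bracket(*spec,p[3],p[4],p[5]),p[0],p[1],0,p[2]/100)
        return sum(np.abs(sil(d,pts,bb)-m).sum() for d,bb,m in ms)
    p=np.array(x0,float)
    for st in (6,4,2):
        r=minimize(c,p,method="Nelder-Mead",options=dict(initial_simplex=np.vstack([p]+[p+st*np.eye(6)[i]*([1,1,1,1,1,.3][i]) for i in range(6)]),xatol=.05,fatol=.05,maxiter=500));p=r.x
    print(nm,views,p,r.fun,sum(m.sum() for _,_,m in ms))
for v in ((0,1),(0,),(1,)):
    bfit("dryer",(25,65,55,44,12),[(256,120,303,181),(238,175,290,227)],[667,51,-11.9,110,40,4],v)
    bfit("trap",(18,52,57,31,11),[(304,130,343,182),(277,163,314,207)],[655,-64,-18,85,35,4],v)
    bfit("filter",(11,38,59,28,8),[(210,140,241,187),(217,208,257,252)],[632,185,2.7,85,28,4],v)
E
python3 bf.py
```

```text
dryer (0, 1) [669.54  52.29 -12.33 124.87  48.09   6.68] 642.387451171875 2211.1
trap (0, 1) [656.82 -62.56 -19.87 100.36  39.87   6.18] 376.5208435058594 1413.75
filter (0, 1) [632.27 186.54   2.45  93.32  29.61   6.1 ] 381.3874816894531 1194.4417
dryer (0,) [668.95  52.45 -12.26 125.75  47.74   6.2 ] 86.58333587646484 998.35004
trap (0,) [656.26 -62.48 -19.81  99.34  39.75   6.08] 64.4625015258789 671.94165
filter (0,) [631.81 186.24   0.83  92.83  28.74   6.49] 53.76667022705078 470.175
dryer (1,) [672.65  51.02 -12.57 130.97  49.81   8.72] 520.9666748046875 1212.75
trap (1,) [659.45 -64.05 -19.99 104.47  41.7    8.18] 285.69586181640625 741.80835
filter (1,) [635.51 185.11   2.69  97.63  33.7    8.53] 288.3791809082031 724.26666
```

```bash
cat > sf.py <<'E'
import sys
exec(open("bf.py").read().split("for v in")[0])
def seatm(L,W,ha,th,pr,xo):
    o=[box(-L/2+xo,L/2+xo,-W/2,W/2,0,5)]
    a=np.linspace(0,2*np.pi,25)
    o.append(np.array([[pr*np.cos(q),pr*np.sin(q),z] for q in a for z in (31,35)]))
    o.append(np.array([[14*np.cos(q),14*np.sin(q),z] for q in a for z in (5,35)]))
    A=np.radians(np.linspace(-ha,ha,13))
    for q0,q1 in zip(A[:-1],A[1:]):
        o.append(np.array([[r*np.cos(q),r*np.sin(q),z] for q in (q0,q1) for r in (33.5-th/2,33.5+th/2) for z in (31,56)]))
    for q in np.radians([142,218]):
        c=33.5*np.array([np.cos(q),np.sin(q)]); o.append(box(c[0]-3,c[0]+3,c[1]-3,c[1]+3,31,48))
        e=.6*c;o.append(np.array([[u+du,v+dv,z] for u,v in (c,e) for du in(-2,2) for dv in (-2,2) for z in (31,35)]))
    return o
B=[(355,135,400,185),(310,147,350,187)]
N=9
def run(v):
    ms=[((t,s)[i],B[i],fg((t,s)[i],B[i],100)[B[i][1]:B[i][3],B[i][0]:B[i][2]]) for i in v]
    def c(p):
        pts=place(seatm(*p[3:]),p[0],p[1],0,p[2]/100)
        return sum(np.abs(sil(d,pts,bb)-m).sum() for d,bb,m in ms)
    p=np.array([645,-204,-17,75,55,60,4,27,0.])
    for st in (6,4,3,2):
        r=minimize(c,p,method="Nelder-Mead",options=dict(initial_simplex=np.vstack([p]+[p+st*np.eye(N)[i]*(.3 if i==6 else 1) for i in range(N)]),xatol=.05,fatol=.05,maxiter=700));p=r.x
    print(v,p,r.fun,sum(m.sum() for _,_,m in ms)); return p
P=run((0,1));run((0,));run((1,))
O=[(q[cv2.convexHull(proj(t,q).astype(np.float32),returnPoints=False).ravel()],0) for q in place(seatm(*P[3:]),P[0],P[1],0,P[2]/100)]
ov(O,t,350,130,60,60,9,"pics/o5.png");
O=[(q[cv2.convexHull(proj(s,q).astype(np.float32),returnPoints=False).ravel()],0) for q in place(seatm(*P[3:]),P[0],P[1],0,P[2]/100)]
ov(O,s,305,145,50,50,9,"pics/o6.png")
a=cv2.imread("pics/o5.png");b=cv2.imread("pics/o6.png");h=max(a.shape[0],b.shape[0]);
f=lambda i:cv2.copyMakeBorder(i,0,h-i.shape[0],0,0,cv2.BORDER_CONSTANT)
m=np.hstack([f(a),f(b)]);cv2.imwrite("pics/o7.png",cv2.resize(m,None,fx=.8,fy=.8))
E
python3 sf.py
```

```text
(0, 1) [ 647.26 -206.6   -15.99   77.98   52.17   59.88    7.37   24.9    -1.09] 335.82916259765625 1460.2833
(0,) [ 646.83 -206.58  -15.64   78.91   51.65   60.47    6.75   23.6    -0.29] 80.55000305175781 715.3833
(1,) [ 648.65 -207.57  -17.87   79.79   55.45   59.23    8.31   26.9    -1.43] 235.6999969482422 744.9
```

View pics/o7.png

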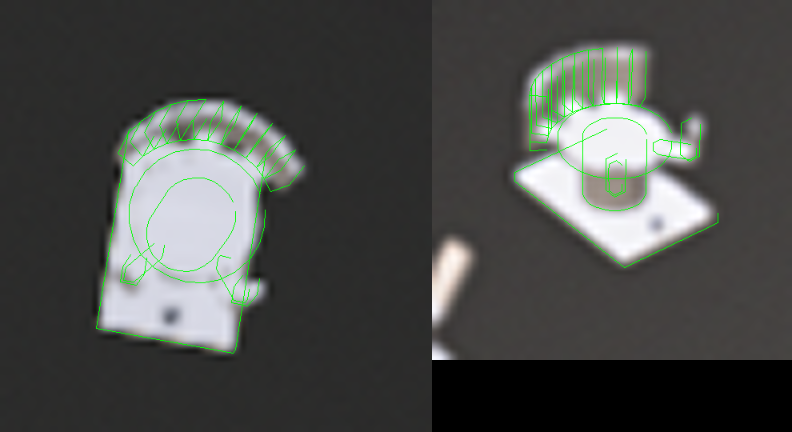

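```bash
cat > go.py <<'E'
import sys,numpy as np
from plant import get_state
from scipy.spatial.transform import Rotation as Rn
# usage: go.py x y z part_yaw(tool y is perpendicular to it)
def go(x,y,z,yaw):
    s=get_state();Rc=Rn.from_rotvec(s["orientation"]).as_matrix();p=s["ee_pos"]
    best=None
    for k in (0,1):
        a=yaw+np.pi/2+k*np.pi
        Rt=np.array([[0,0,-1],[np.cos(a),np.sin(a),0],[np.sin(a),-np.cos(a),0]]).T
        rv=np.degrees(Rn.from_matrix(Rc.T@Rt).as_rotvec())
        if best is None or np.linalg.norm(rv)<np.linalg.norm(best): best=rv
    d=Rc.T@(np.array([x,y,z])-p)/10
    print("clk %.2f pos"%s["clock"],p.round(1),"w %.1f j7 %.2f"%(s["width"],s["joints"][6]),"F",s["force"].round(1)); print("ROW", " ".join("%.1f"%v for v in best)," ".join("%.2f"%v for v in d))
    print("tool y in world",Rc[:,1].round(3))
if __name__=="__main__": go(*map(float,sys.argv[1:]))
E
python3 go.py 582.5 -362.5 60 -.4
```

```text
clk 0.10 pos [ 222.6 -610.1  230.5] w 85.4 j7 -0.02 F [-1.4 -0.2  0.8]
ROW 43.0 0.0 0.1 17.07 -10.90 -42.30
tool y in world [ 0.343 -0.939 -0.002]
```

Emit:
{"api": "drive_tool", "payload": {"commands": "21.5 0 0 0 -3.6 -14.1 8.5; 43 0 0 2 -5.5 -21.1 8.5; 43 0 0 4 -7.2 -28.2 8.5; 43 0 0 6 -9.0 -35 8.5; 43 0 0 10 -10.9 -42.3 8.5", "force": 40}}

```text
clock: 0.52
ee_pos: [393.2, -493.2, 199.1]
orientation: [-2.07, 0.293, 2.07]
force: [1.0, -0.8, 0.1]
width: 85.3
```

```bash
python3 go.py 582.5 -362.5 60 -.4
```

```text
clk 0.52 pos [ 393.2 -493.2  199.1] w 85.3 j7 -0.86 F [ 1.  -0.8  0.1]
ROW 6.8 -0.0 0.0 13.93 -17.80 -14.56
tool y in world [-0.278 -0.961 -0.001]
```

Emit:
{"api": "drive_tool", "payload": {"commands": "6.8 0 0 6 -17.8 -14.6 8.5; 6.8 0 0 9 -17.8 -14.6 8.5; 6.8 0 0 11 -17.8 -14.6 8.5; 6.8 0 0 13.9 -17.8 -14.6 8.5; 6.8 0 0 13.9 -17.8 -14.6 8.5"}}

```text
clock: 0.93
ee_pos: [542.2, -390.3, 100.2]
orientation: [-2.002, 0.404, 2.001]
force: [-0.5, 0.1, 1.3]
width: 85.0
```

```bash
python3 go.py 582.5 -362.5 60 -.4
```

```text
clk 0.93 pos [ 542.2 -390.3  100.2] w 85.0 j7 -1.19 F [-0.5  0.1  1.3]
ROW 0.0 -0.0 0.1 4.02 -4.12 -2.64
tool y in world [-0.389 -0.921 -0.001]
```

Emit:
{"api": "drive_tool", "payload": {"commands": "0 0 0 2 -4.1 -2.6 8.5; 0 0 0 4 -4.1 -2.6 8.5; 0 0 0 4 -4.1 -2.6 8.5; 0 0 0 4 -4.1 -2.6 8.5"}}

```text
clock: 1.27
ee_pos: [581.5, -360.6, 57.9]
orientation: [-1.999, 0.4, 2.006]
force: [-1.5, 0.1, 0.5]
width: 85.0
```

```bash
cat > pic.py <<'E'
import sys,pickle,cv2
from plant import snapshot
from h import *
i=sys.argv[1]; c=list(map(int,sys.argv[2:]))  # top x0 y0 w h side x0 y0 w h
ims=[]
for n,b in zip(("top","side"),(c[:4],c[4:8])):
    d=snapshot(n);pickle.dump(d,open(f"pics/{n}{i}.pkl","wb"))
    k=400//b[2] if b[2]<=200 else 1
    crop(d,*b,k,f"pics/_t.png"); ims.append(cv2.imread("pics/_t.png"))
h=max(a.shape[0] for a in ims)
cv2.imwrite(f"pics/p{i}.png",np.hstack([cv2.copyMakeBorder(a,0,h-a.shape[0],0,0,cv2.BORDER_CONSTANT) for a in ims]))
E
python3 pic.py 1 390 130 100 100 330 110 100 100; python3 go.py 582.5 -362.5 60 -.4
```

```text
clk 1.37 pos [ 581.1 -364.5   60.8] w 85.3 j7 -1.25 F [-0.7 -0.1  1.4]
ROW -0.1 -0.0 -0.1 0.08 -0.24 -0.05
tool y in world [-0.39  -0.921  0.001]
```

View pics/p1.png

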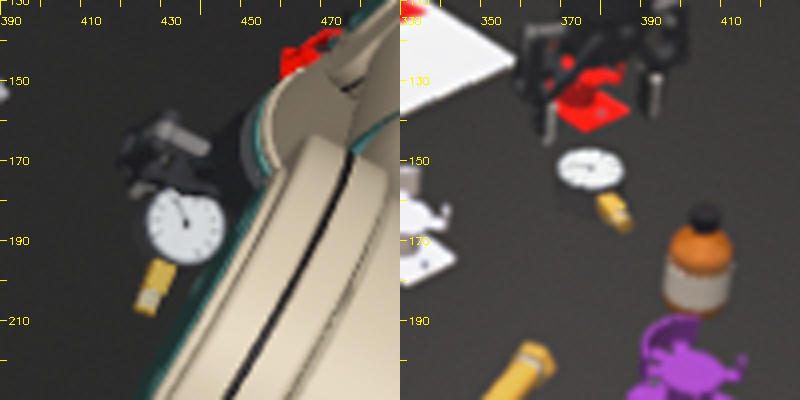

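Run:
```python
from h import *
s=load("side",1);t=load("top",1)
c=np.array([581.,-364,73]);y=np.array([-.39,-.921,0])
print(proj(s,[c+45*y,c-45*y,c+[0,0,0]]),proj(t,[c+45*y,c-45*y,c]))
```

```text
[[390.61221362 137.81456477]
 [365.98834952 144.15320029]
 [378.42276046 140.94817319]] [[457.69478208 189.66804885]
 [425.23576585 175.21677436]
 [441.4872771  182.43871725]]
```

Emit:
{"api": "drive_tool", "payload": {"commands": "0 0 0 2.5 -0.1 0 8.5; 0 0 0 5 -0.1 0 8.5; 0 0 0 5.9 -0.1 0 8.5; 0 0 0 5.9 -0.1 0 8.5; 0 0 0 5.9 -0.1 0 8.5"}}

```text
clock: 1.78
ee_pos: [581.0, -365.0, 2.8]
orientation: [-2.002, 0.41, 2.0]
force: [0.1, -0.2, 0.2]
width: 85.3
```

```bash
python3 go.py 582.5 -362.5 0 -.4
```

```text
clk 1.78 pos [ 581.  -365.     2.8] w 85.3 j7 -1.23 F [ 0.1 -0.2  0.2]
ROW -0.2 -0.1 -0.1 0.28 -0.29 -0.04
tool y in world [-0.392 -0.92   0.002]
```

Emit:
{"api": "drive_tool", "payload": {"commands": "0 0 0 0.2 -0.1 0 4.8; 0 0 0 0.2 -0.1 0 4.8; 0 0 0 0.2 -0.1 0 4.8; 0 0 0 0.2 -0.1 0 4.8; 0 0 0 0.2 -0.1 0 4.8"}}

```text
clock: 2.2
ee_pos: [582.4, -364.7, 2.6]
orientation: [-2.005, 0.411, 1.998]
force: [-0.6, 0.1, 6.4]
width: 53.6
```

Emit:
{"api": "drive_tool", "payload": {"commands": "0 0 0 0 0 0 4.8; 0 0 0 0 0 0 4.8; 0 0 0 0 0 0 4.8"}}

```text
clock: 2.45
ee_pos: [582.4, -364.6, 2.6]
orientation: [-2.005, 0.411, 1.998]
force: [-0.0, 0.8, 0.6]
width: 54.1
```

Emit:
{"api": "drive_tool", "payload": {"commands": "0 0 0 -2 0 0 4.8; 0 0 0 -4 0 0 4.8; 0 0 0 -6 0 0 4.8; 0 0 0 -9 0 0 4.8; 0 0 0 -9 0 0 4.8"}}

```text
clock: 2.87
ee_pos: [585.0, -366.5, 98.1]
orientation: [-2.015, 0.415, 1.99]
force: [1.2, -1.4, -0.4]
width: 53.9
```

```bash
python3 go.py 647.3 -206.6 92 -.16;python3 pic.py 2 390 130 100 100 330 90 100 100
```

```text
clk 2.87 pos [ 585.  -366.5   98.1] w 53.9 j7 -1.26 F [ 1.2 -1.4 -0.4]
ROW -13.9 -0.7 -0.3 0.54 -17.15 0.54
tool y in world [-0.392 -0.92   0.004]
```

View pics/p2.png

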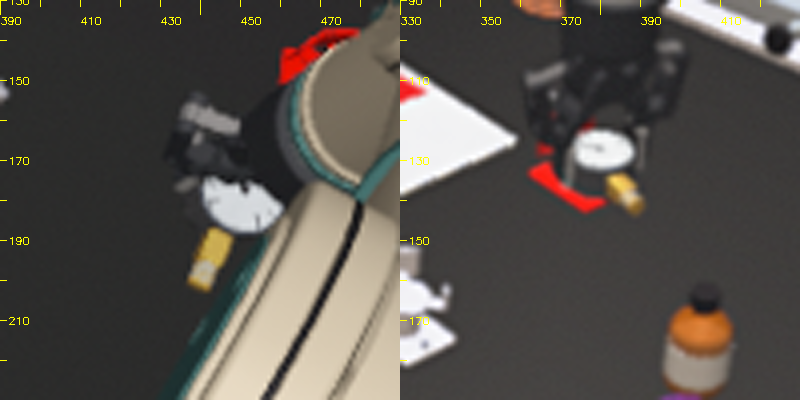

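Emit:
{"api": "drive_tool", "payload": {"commands": "-7 0 0 0 -4 0.1 4.8; -14 0 0 0 -8 0.2 4.8; -14 -0.5 0 0 -12 0.3 4.8; -14 -0.5 0 0.3 -15.5 0.5 4.8; -14 -0.5 0 0.5 -17.1 0.5 4.8"}}

```text
clock: 3.38
ee_pos: [646.3, -196.7, 85.9]
orientation: [-2.135, 0.158, 2.147]
force: [0.3, 1.6, -1.9]
width: 53.8
```

Emit:
{"api": "drive_tool", "payload": {"commands": "0 0 0 0 0 0 4.8"}}

```text
clock: 3.47
ee_pos: [647.1, -190.7, 83.8]
orientation: [-2.134, 0.147, 2.151]
force: [1.0, -0.1, -1.9]
width: 53.7
```

```bash
python3 go.py 647.3 -206.6 92 -.16;python3 pic.py 3 330 100 100 100 280 80 100 100
```

```text
clk 3.47 pos [ 647.1 -190.7   83.8] w 53.7 j7 -1.30 F [ 1.  -0.1 -1.9]
ROW 0.9 0.5 0.4 -0.84 1.56 -0.24
tool y in world [-0.144 -0.989 -0.007]
```

View pics/p3.png

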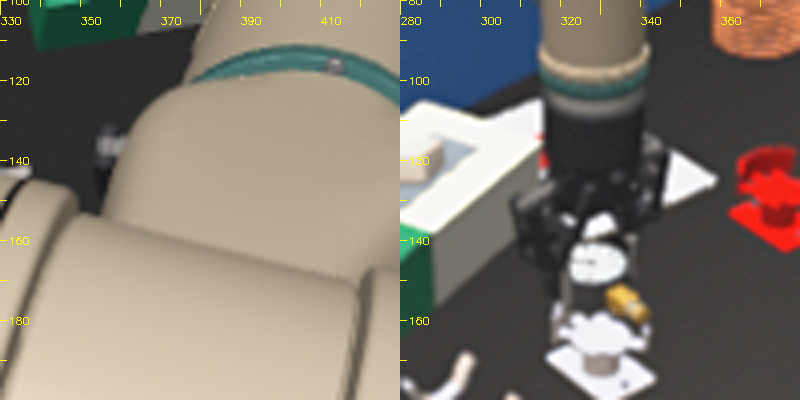

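Emit:
{"api": "drive_tool", "payload": {"commands": "0.9 0.5 0.4 -0.5 1.6 -0.2 4.8; 0.9 0.5 0.4 -0.8 1.6 -0.2 4.8; 0.9 0.5 0.4 -0.8 1.6 -0.2 4.8; 0.9 0.5 0.4 -0.8 1.6 -0.2 4.8; 0.9 0.5 0.4 -0.8 1.6 -0.2 4.8"}}

```text
clock: 3.98
ee_pos: [644.6, -212.5, 92.2]
orientation: [-2.135, 0.181, 2.137]
force: [0.0, 0.4, -1.8]
width: 54.0
```

```bash
for i in 1 2 3; do python3 go.py 647.3 -206.6 70 -.16; python3 -c "
from plant import *;snapshot('side')"; done
```

```text
clk 3.98 pos [ 644.6 -212.5   92.2] w 54.0 j7 -1.30 F [ 0.   0.4 -1.8]
ROW -0.4 0.0 -0.2 2.22 -0.63 -0.17
tool y in world [-0.166 -0.986  0.003]
clk 4.03 pos [ 644.7 -211.8   92. ] w 54.0 j7 -1.30 F [-0.5  0.2 -1.5]
ROW -0.3 0.1 -0.1 2.20 -0.56 -0.17
tool y in world [-0.165 -0.986  0.002]
clk 4.08 pos [ 644.8 -211.4   92. ] w 53.9 j7 -1.30 F [ 0.7  0.4 -1.3]
ROW -0.3 0.1 -0.1 2.20 -0.52 -0.17
tool y in world [-0.164 -0.986  0.002]
```

Emit:
{"api": "drive_tool", "payload": {"commands": "-0.3 0 0 1 -0.5 -0.2 4.8; -0.3 0 0 2 -0.5 -0.2 4.8; -0.3 0 0 2.4 -0.5 -0.2 4.8; -0.3 0 0 2.4 -0.5 -0.2 4.8; -0.3 0 0 2.4 -0.5 -0.2 4.8"}}

```text
clock: 4.55
ee_pos: [647.1, -206.5, 66.9]
orientation: [-2.136, 0.173, 2.143]
force: [-0.3, 0.4, -1.0]
width: 53.9
```

```bash
python3 go.py 647.3 -206.6 37.6 -.16;python3 pic.py 4 330 130 50 50 305 120 50 65; python3 go.py 647.3 -206.6 37.6 -.16
```

```text
clk 4.55 pos [ 647.1 -206.5   66.9] w 53.9 j7 -1.29 F [-0.3  0.4 -1. ]
ROW 0.1 0.2 -0.1 2.93 0.00 -0.03
tool y in world [-0.158 -0.987  0.002]
clk 4.65 pos [ 647.7 -206.9   67.9] w 53.7 j7 -1.29 F [ 0.2 -0.2 -1.3]
ROW 0.0 0.1 -0.1 3.03 -0.03 0.04
tool y in world [-0.159 -0.987  0.003]
```

View pics/p4.png

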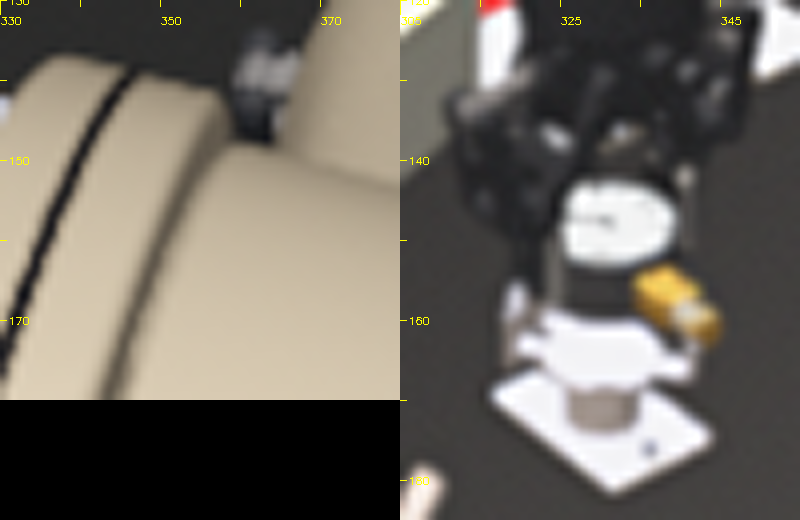

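Run:
```python
import ov
from ov import *
d=load("side",4)
print(onz(d,[(331.2,147.8)],95))
O=gauge(648.6,-207.5,-.16,65)
ov.ov(O+seat(648.6,-207.5,-.16),d,305,120,50,65,10,"pics/o8.png")
```

```text
[[ 644.36899903 -208.51238987   95.        ]]Traceback (most recent call last):
  File "<stdin>", line 6, in <module>
AttributeError: 'function' object has no attribute 'ov'
```

Run:
```python
from ov import *
d=load("side",4)
ov(gauge(648.6,-207.5,-.16,65)+seat(648.6,-207.5,-.16),d,305,120,50,65,10,"pics/o8.png")
```

```text
(no output)
```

View pics/o8.png

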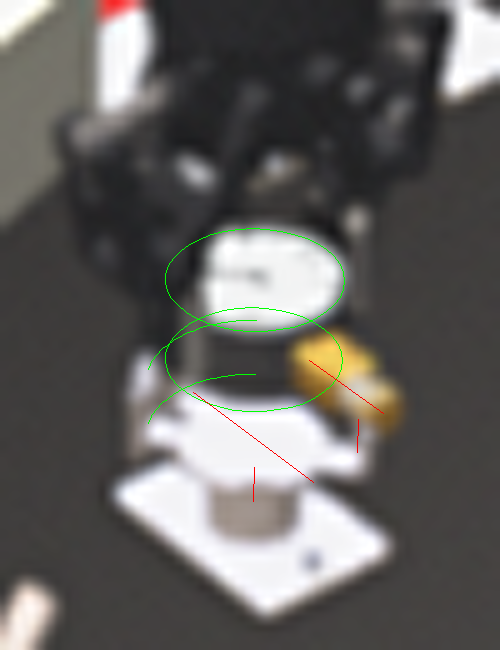

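Emit:
{"api": "drive_tool", "payload": {"commands": "0 0 0 0.7 0 0 4.8; 0 0 0 1.4 0 0 4.8; 0 0 0 1.6 0 0 4.8; 0 0 0 1.6 0 0 4.8; 0 0 0 1.6 0 0 4.8"}}

```text
clock: 5.07
ee_pos: [647.5, -206.9, 51.5]
orientation: [-2.138, 0.174, 2.141]
force: [0.3, 0.7, -1.7]
width: 53.5
```

```bash
python3 go.py 647.3 -206.6 37.6 -.16
```

```text
clk 5.07 pos [ 647.5 -206.9   51.5] w 53.5 j7 -1.29 F [ 0.3  0.7 -1.7]
ROW 0.0 0.1 -0.1 1.39 -0.03 0.02
tool y in world [-0.159 -0.987  0.003]
```

No contact yet (bottom at about 49 mm). On down.

Emit:
{"api": "drive_tool", "payload": {"commands": "0 0 0 0.4 0 0 4.8; 0 0 0 0.8 0 0 4.8; 0 0 0 1.2 0 0 4.8; 0 0 0 1.3 0 0 4.8; 0 0 0 1.3 0 0 4.8"}}

```text
clock: 5.48
ee_pos: [647.2, -206.8, 38.1]
orientation: [-2.137, 0.173, 2.142]
force: [0.5, 0.4, -1.6]
width: 53.7
```

```bash
python3 go.py 647.3 -206.6 37.6 -.16
```

```text
clk 5.48 pos [ 647.2 -206.8   38.1] w 53.7 j7 -1.29 F [ 0.5  0.4 -1.6]
ROW 0.0 0.1 -0.1 0.05 -0.02 -0.01
tool y in world [-0.159 -0.987  0.002]
```

Emit:
{"api": "drive_tool", "payload": {"commands": "0 0 0 0.1 0 0 4.8; 0 0 0 0.2 0 0 4.8; 0 0 0 0.3 0 0 4.8"}}

```text
clock: 5.73
ee_pos: [647.4, -206.9, 37.5]
orientation: [-2.137, 0.173, 2.141]
force: [-6.8, 2.1, 19.9]
width: 54.0
```

Emit:
{"api": "drive_tool", "payload": {"commands": "0 0 0 0 0 0 6.4; 0 0 0 0 0 0 7; 0 0 0 0 0 0 7; 0 0 0 0 0 0 7"}}

```text
clock: 6.07
ee_pos: [647.5, -206.9, 37.5]
orientation: [-2.137, 0.173, 2.141]
force: [-0.2, -0.3, -0.5]
width: 70.0
```

Emit:
{"api": "drive_tool", "payload": {"commands": "0 0 0 -2 0 0 7; 0 0 0 -5 0 0 7; 0 0 0 -8 0 0 7; 0 0 0 -9 0 0 7; 0 0 0 -9 0 0 8.5"}}

```text
clock: 6.48
ee_pos: [649.9, -207.6, 130.7]
orientation: [-2.145, 0.175, 2.135]
force: [0.9, -0.8, 0.5]
width: 80.2
```

```bash
python3 go.py 462.2 -112.4 125 1.77; python3 pic.py 5 330 130 50 50 305 120 50 65; python3 go.py 462.2 -112.4 125 1.77
```

```text
clk 6.48 pos [ 649.9 -207.6  130.7] w 80.2 j7 -1.31 F [ 0.9 -0.8  0.5]
ROW 69.4 -0.3 0.0 0.46 -6.42 20.04
tool y in world [-0.159 -0.987  0.003]
clk 6.58 pos [ 647.3 -206.5  126.8] w 84.9 j7 -1.31 F [-0.6  0.2 -0.2]
ROW 69.4 0.1 -0.2 0.22 -6.35 19.77
tool y in world [-0.159 -0.987  0.002]
```

View pics/p5.png

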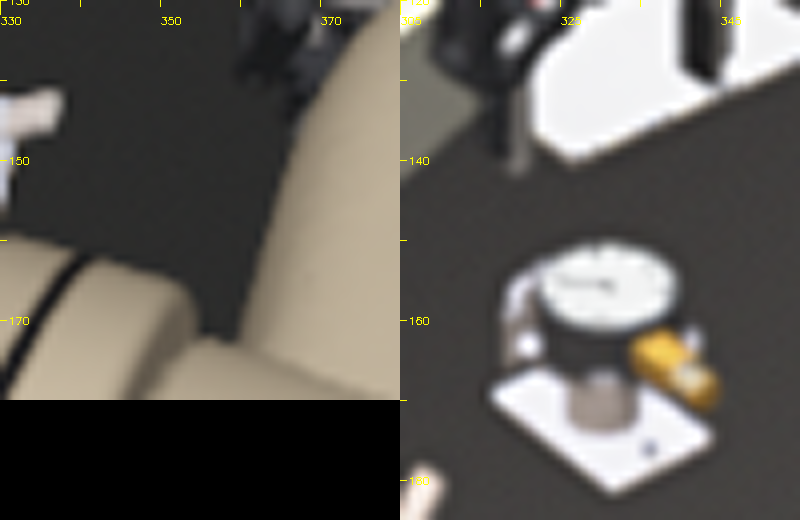

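```bash
python3 - <<'E'
a=open("go.py").read()
a=a.replace("if best is None or np.linalg.norm(rv)<np.linalg.norm(best): best=rv","j7=(a-np.arctan2(y,x)+np.pi)%(2*np.pi)-np.pi\n        if best is None or abs(j7)<bj: best=rv;bj=abs(j7)")
open("go.py","w").write(a)
E
python3 go.py 462.2 -112.4 100 1.77
```

```text
clk 6.58 pos [ 647.3 -206.5  126.8] w 84.9 j7 -1.31 F [-0.6  0.2 -0.2]
ROW -110.6 0.2 0.1 2.72 -6.36 19.76
tool y in world [-0.159 -0.987  0.002]
```

Emit:
{"api": "drive_tool", "payload": {"commands": "-7 0 0 0 -1.5 4 8.5; -14 0 0 0 -3 8 8.5; -21 0 0 0.5 -4.5 12 8.5; -28 0 0 1 -6 15 8.5; -35 0 0 1.5 -6.4 17 8.5"}}

```text
clock: 7.0
ee_pos: [483.7, -112.2, 110.2]
orientation: [1.957, 0.466, -1.977]
force: [-0.5, 0.5, 0.1]
width: 85.2
```

```bash
python3 go.py 462.2 -112.4 80 1.77
```

```text
clk 7.00 pos [ 483.7 -112.2  110.2] w 85.2 j7 -0.91 F [-0.5  0.5  0.1]
ROW -75.0 0.2 0.6 3.05 -0.92 1.91
tool y in world [ 0.445 -0.896 -0.006]
```

Emit:
{"api": "drive_tool", "payload": {"commands": "-7 0 0 0.5 -0.9 1.9 8.5; -14 0 0 1 -0.9 1.9 8.5; -21 0 0 1.5 -0.9 1.9 8.5; -28 0 0 2 -0.9 1.9 8.5; -35 0 0 3 -0.9 1.9 8.5"}}

```text
clock: 7.42
ee_pos: [461.4, -112.1, 79.2]
orientation: [1.557, 0.944, -1.573]
force: [0.6, 0.3, 0.2]
width: 85.2
```

```bash
python3 go.py 462.2 -112.4 80 1.77
```

```text
clk 7.42 pos [ 461.4 -112.1   79.2] w 85.2 j7 -0.51 F [0.6 0.3 0.2]
ROW -39.6 -0.1 0.7 -0.08 0.09 -0.01
tool y in world [ 0.881 -0.473 -0.012]
```

Emit:
{"api": "drive_tool", "payload": {"commands": "-7 0 0 0 0 0 8.5; -14 0 0 0 0 0 8.5; -21 0 0.2 0 0 0 8.5; -28 0 0.4 0 0 0 8.5; -35 0 0.6 0 0 0 8.5"}}

```text
clock: 7.83
ee_pos: [459.9, -111.3, 77.6]
orientation: [1.117, 1.272, -1.119]
force: [-0.8, -0.1, -0.3]
width: 85.1
```

Emit:
{"api": "drive_tool", "payload": {"commands": "-4.6 0 0 0 0 0 8.5; -4.6 0 0 0 0 0 8.5; -4.6 0 0 0 0 0 8.5"}}

```text
clock: 8.08
ee_pos: [458.7, -111.0, 76.5]
orientation: [1.059, 1.307, -1.062]
force: [-0.5, 0.1, 0.5]
width: 84.9
```

```bash
python3 go.py 462.2 -112.4 3 1.77; python3 pic.py 6 300 195 80 60 320 160 80 80; python3 go.py 462.2 -112.4 3 1.77
```

```text
clk 8.08 pos [ 458.7 -111.    76.5] w 84.9 j7 -0.07 F [-0.5  0.1  0.5]
ROW 0.2 -0.3 0.4 7.34 0.37 0.26
tool y in world [ 0.98   0.201 -0.007]
clk 8.18 pos [ 459.3 -111.1   77. ] w 84.8 j7 -0.07 F [-0.   0.3  0.2]
ROW 0.2 -0.3 0.3 7.39 0.30 0.22
tool y in world [ 0.979  0.201 -0.006]
```

View pics/p6.png

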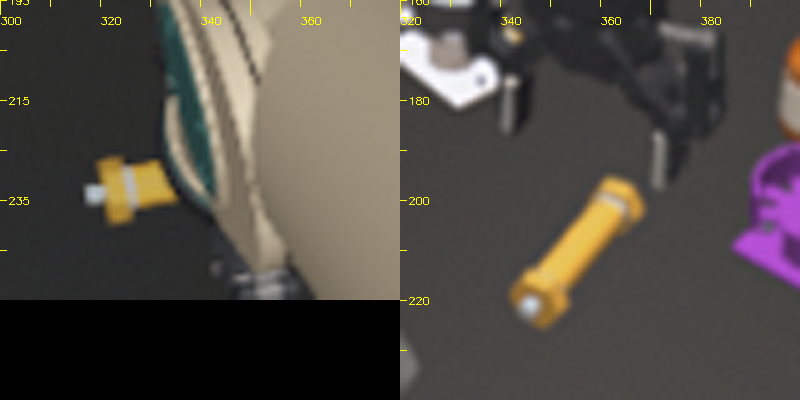

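Emit:
{"api": "drive_tool", "payload": {"commands": "0 0 0.3 2.5 0.3 0.2 8.5; 0 0 0.3 5 0.3 0.2 8.5; 0 0 0.3 7 0.3 0.2 8.5; 0 0 0.3 7.4 0.3 0.2 8.5; 0 0 0.3 7.4 0.3 0.2 8.5"}}

```text
clock: 8.6
ee_pos: [461.1, -111.8, 1.8]
orientation: [1.061, 1.305, -1.059]
force: [0.8, -0.6, 1.1]
width: 85.1
```

Emit:
{"api": "drive_tool", "payload": {"commands": "0 0 0 0 0 0 5; 0 0 0 0 0 0 3.5; 0 0 0 0 0 0 3.5; 0 0 0 0 0 0 3.5; 0 0 0 0 0 0 3.5"}}

```text
clock: 9.02
ee_pos: [461.6, -112.0, 2.5]
orientation: [1.061, 1.304, -1.058]
force: [-1.0, -0.2, -0.5]
width: 35.0
```

```bash
python3 go.py 462.2 -112.4 3 1.77
```

```text
clk 9.02 pos [ 461.6 -112.     2.5] w 35.0 j7 -0.17 F [-1.  -0.2 -0.5]
ROW 0.2 -0.3 0.1 -0.05 0.05 0.06
tool y in world [ 0.98   0.201 -0.002]
```

Emit:
{"api": "drive_tool", "payload": {"commands": "0 0 0 -0.1 0 0 1.5; 0 0 0 -0.1 0 0 1.5; 0 0 0 -0.1 0 0 1.5; 0 0 0 -0.1 0 0 1.5; 0 0 0 -0.1 0 0 1.5"}}

```text
clock: 9.43
ee_pos: [461.9, -112.1, 4.2]
orientation: [1.061, 1.303, -1.058]
force: [-0.6, -0.5, 7.0]
width: 20.5
```

```bash
python3 go.py 462.2 -112.4 150 1.77
```

```text
clk 9.43 pos [ 461.9 -112.1    4.2] w 20.5 j7 -0.17 F [-0.6 -0.5  7. ]
ROW 0.2 -0.3 0.1 -14.58 -0.00 -0.04
tool y in world [ 0.98   0.201 -0.001]
```

Emit:
{"api": "drive_tool", "payload": {"commands": "0 0 0 -2 0 0 1.5; 0 0 0 -5 0 0 1.5; 0 0 0 -8 0 0 1.5; 0 0 0 -11 0 0 1.5; 0 0 0 -12 0 0 1.5"}}

```text
clock: 9.85
ee_pos: [463.8, -112.9, 127.5]
orientation: [1.063, 1.298, -1.056]
force: [0.3, 0.1, -2.1]
width: 20.4
```

```bash
python3 go.py 632.5 186.3 125 .02; python3 pic.py 7 300 195 80 60 310 130 80 80; python3 go.py 632.5 186.3 125 .02
```

```text
clk 9.85 pos [ 463.8 -112.9  127.5] w 20.4 j7 -0.05 F [ 0.3  0.1 -2.1]
ROW -79.6 -0.0 -0.3 0.39 22.53 -25.92
tool y in world [0.98  0.201 0.003]
clk 9.95 pos [ 463.4 -113.2  125.7] w 20.2 j7 -0.05 F [ 0.2 -0.  -1.5]
ROW -79.6 -0.0 -0.2 0.20 22.55 -25.96
tool y in world [0.98  0.2   0.002]
```

View pics/p7.png

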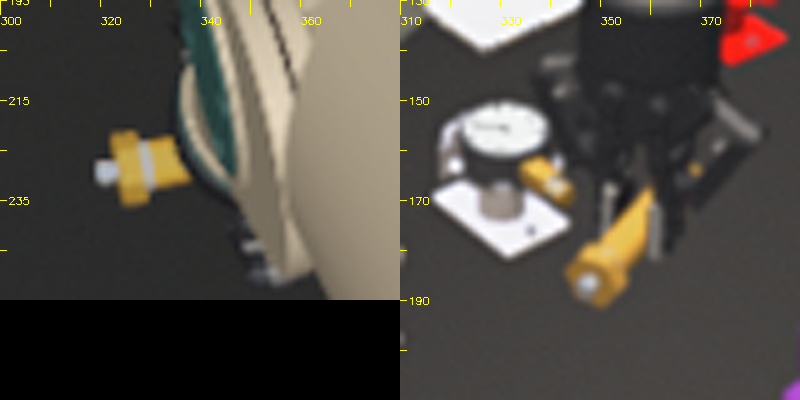

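Emit:
{"api": "drive_tool", "payload": {"commands": "-6.5 0 0 0 2.5 -2.5 1.5; -13.5 0 0 0 5 -6 1.5; -20 0 0 0 8 -9 1.5; -27 0 0 0 10.5 -12 1.5; -34 0 0 0 13 -15 1.5"}}

```text
clock: 10.37
ee_pos: [560.6, 61.6, 124.3]
orientation: [0.604, 1.488, -0.6]
force: [0.3, -0.4, -0.9]
width: 20.5
```

```bash
python3 go.py 632.5 186.3 125 .02
```

```text
clk 10.37 pos [560.6  61.6 124.3] w 20.5 j7 0.14 F [ 0.3 -0.4 -0.9]
ROW -45.3 -0.1 -0.1 -0.04 13.96 -3.51
tool y in world [0.696 0.718 0.002]
```

Emit:
{"api": "drive_tool", "payload": {"commands": "-6.5 0 0 0 3 -0.8 1.5; -13.5 0 0 0 6 -1.6 1.5; -20 0 0 0 9 -2.4 1.5; -27 0 0 0 12 -3.2 1.5; -33 0 0 0 13 -3.5 1.5"}}

```text
clock: 10.78
ee_pos: [626.1, 185.1, 122.1]
orientation: [0.15, 1.569, -0.139]
force: [0.2, 0.8, -1.5]
width: 20.4
```

```bash
python3 go.py 632.5 186.3 115 .02
```

```text
clk 10.78 pos [626.1 185.1 122.1] w 20.4 j7 0.53 F [ 0.2  0.8 -1.5]
ROW -11.7 -0.2 -0.4 0.71 0.23 0.61
tool y in world [0.183 0.983 0.007]
```

Emit:
{"api": "drive_tool", "payload": {"commands": "-6.5 0 0 0.3 0.2 0.6 1.5; -11.7 0 -0.3 0.7 0.2 0.6 1.5; -11.7 0 -0.4 0.7 0.2 0.6 1.5; -11.7 0 -0.4 0.7 0.2 0.6 1.5; -11.7 0 -0.4 0.7 0.2 0.6 1.5"}}

```text
clock: 11.2
ee_pos: [631.6, 185.6, 113.7]
orientation: [-0.015, 1.576, 0.014]
force: [0.5, -0.2, -1.1]
width: 20.5
```

```bash
python3 go.py 632.5 186.3 85 .02; python3 pic.py 8 190 110 80 80 200 160 80 100; python3 go.py 632.5 186.3 85 .02
```

```text
clk 11.20 pos [631.6 185.6 113.7] w 20.5 j7 0.70 F [ 0.5 -0.2 -1.1]
ROW -0.1 -0.3 0.0 2.87 0.07 0.11
tool y in world [-0.018  1.    -0.001]
clk 11.30 pos [632.1 185.6 114.7] w 20.4 j7 0.70 F [-0.2 -0.2 -2.2]
ROW -0.1 -0.2 0.0 2.97 0.07 0.05
tool y in world [-0.019  1.    -0.   ]
```

View pics/p8.png

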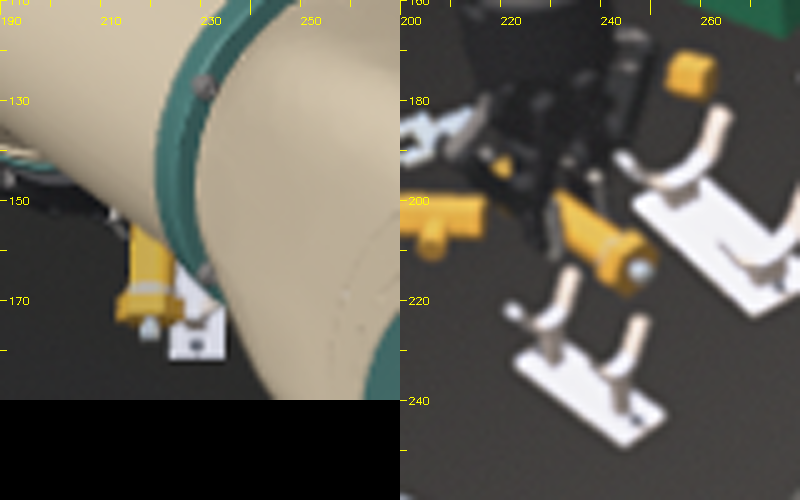

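Run:
```python
from ov import *
for n,b in (("top",(190,110,80,80)),("side",(200,160,80,100))):
    d=load(n,8)
    O=[(q[cv2.convexHull(proj(d,q).astype(np.float32),returnPoints=False).ravel()],0) for q in place(cart(11,82,28,11,122,4.5),632.1,186,124.3,.02)]
    ov(O,d,*b,5,f"pics/o9{n}.png")
a=cv2.imread("pics/o9top.png");b=cv2.imread("pics/o9side.png")
cv2.imwrite("pics/o9.png",np.hstack([cv2.copyMakeBorder(a,0,100,0,0,cv2.BORDER_CONSTANT),b]))
```

```text
(no output)
```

View pics/o9.png

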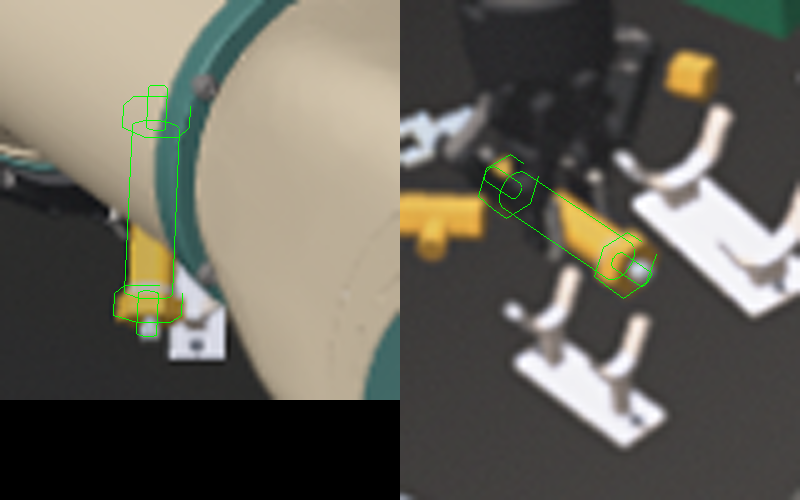

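Emit:
{"api": "drive_tool", "payload": {"commands": "0 0 0 2 0 0 1.5; 0 0 0 4 0 0.1 1.5; 0 0 0 4.9 0 0.1 1.5; 0 0 0 4.9 0 0.1 1.5; 0 0 0 4.9 0 0.1 1.5"}}

```text
clock: 11.72
ee_pos: [632.9, 185.6, 65.8]
orientation: [-0.014, 1.574, 0.014]
force: [-1.2, -0.3, -0.8]
width: 20.4
```

```bash
python3 go.py 632.5 186.3 40 .02; python3 pic.py 9 190 110 80 80 200 170 80 80; python3 go.py 632.5 186.3 40 .02
```

```text
clk 11.72 pos [632.9 185.6  65.8] w 20.4 j7 0.66 F [-1.2 -0.3 -0.8]
ROW -0.1 -0.2 0.0 2.59 0.07 -0.03
tool y in world [-0.018  1.    -0.   ]
clk 11.82 pos [633.7 186.1  67. ] w 20.4 j7 0.66 F [ 0.3  0.  -1.6]
ROW -0.1 -0.1 -0.0 2.70 0.02 -0.11
tool y in world [-0.018  1.     0.001]
```

View pics/p9.png

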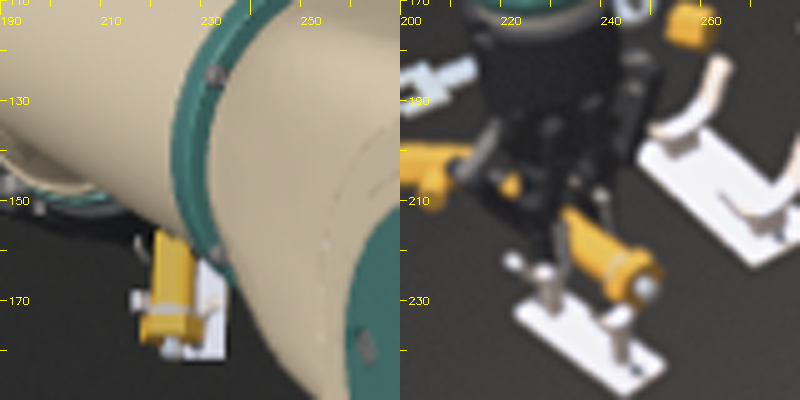

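Emit:
{"api": "drive_tool", "payload": {"commands": "0 0 0 0.8 0 0 1.5; 0 0 0 1.6 0 -0.1 1.5; 0 0 0 2.2 0 -0.1 1.5; 0 0 0 2.5 0 -0.1 1.5; 0 0 0 2.6 0 -0.1 1.5"}}

```text
clock: 12.23
ee_pos: [632.1, 186.3, 40.1]
orientation: [-0.014, 1.573, 0.015]
force: [-0.7, 0.6, -0.8]
width: 20.3
```

```bash
python3 go.py 632.5 186.3 40 .02; python3 pic.py 10 190 110 80 80 200 170 80 80; python3 go.py 632.5 186.3 40 .02
```

```text
clk 12.23 pos [632.1 186.3  40.1] w 20.3 j7 0.64 F [-0.7  0.6 -0.8]
ROW -0.1 -0.2 -0.0 0.01 -0.01 0.04
tool y in world [-0.018  1.     0.001]
clk 12.33 pos [632.4 186.2  40.6] w 20.5 j7 0.64 F [ 0.1  0.4 -1.6]
ROW -0.1 -0.1 -0.0 0.06 0.01 0.01
tool y in world [-0.018  1.     0.001]
```

View pics/p10.png

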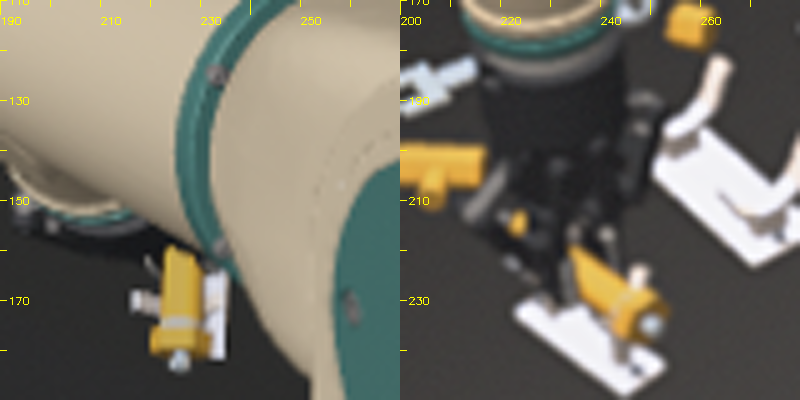

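Emit:
{"api": "drive_tool", "payload": {"commands": "0 0 0 0.15 0 0 1.5; 0 0 0 0.3 0 0 1.5; 0 0 0 0.3 0 0 1.5"}}

```text
clock: 12.58
ee_pos: [632.9, 187.1, 39.0]
orientation: [-0.013, 1.571, 0.016]
force: [-0.5, 1.3, 4.4]
width: 20.6
```

Emit:
{"api": "drive_tool", "payload": {"commands": "0 0 0 0.15 0 0 1.5; 0 0 0 0.25 0 0 1.5; 0 0 0 0.25 0 0 1.5"}}

```text
clock: 12.83
ee_pos: [633.0, 187.3, 38.8]
orientation: [-0.014, 1.57, 0.015]
force: [-4.6, -2.1, 12.9]
width: 20.5
```

Seated firmly; open.

Emit:
{"api": "drive_tool", "payload": {"commands": "0 0 0 -0.1 0 0 3; 0 0 0 -0.1 0 0 4; 0 0 0 -0.1 0 0 5; 0 0 0 -0.1 0 0 5"}}

```text
clock: 13.17
ee_pos: [633.1, 187.1, 39.7]
orientation: [-0.014, 1.57, 0.015]
force: [-0.9, -0.5, -0.4]
width: 50.1
```

Emit:
{"api": "drive_tool", "payload": {"commands": "0 0 0 -2 0 0 5; 0 0 0 -5 0 0 5; 0 0 0 -8 0 0 6; 0 0 0 -10 0 0 8.5; 0 0 0 -10 0 0 8.5"}}

```text
clock: 13.58
ee_pos: [635.5, 188.8, 144.4]
orientation: [-0.011, 1.563, 0.017]
force: [0.4, 0.3, 0.4]
width: 81.8
```

```bash
python3 go.py 461.2 114.5 110 1.911; python3 pic.py 11 190 110 80 80 200 170 80 80; python3 go.py 461.2 114.5 110 1.911
```

```text
clk 13.58 pos [635.5 188.8 144.4] w 81.8 j7 0.71 F [0.4 0.3 0.4]
ROW 71.5 0.2 -0.5 3.28 -7.13 -17.59
tool y in world [-0.018  1.     0.004]
clk 13.68 pos [633.4 187.  140.1] w 85.2 j7 0.71 F [ 0.1 -0.1  0. ]
ROW 71.5 0.1 -0.1 2.98 -6.94 -17.35
tool y in world [-0.018  1.     0.001]
```

View pics/p11.png

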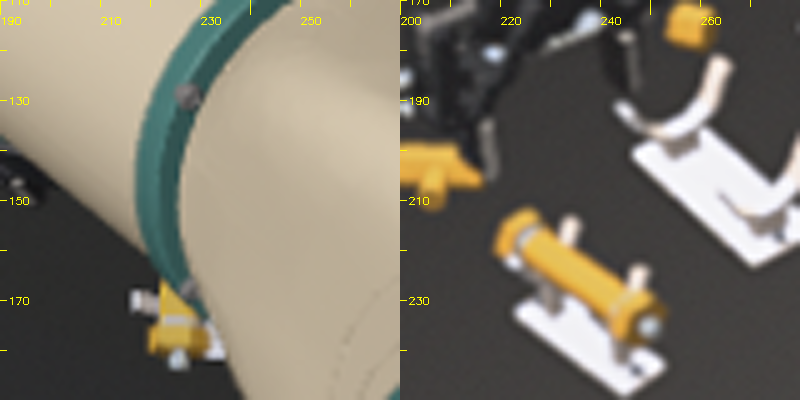

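Emit:
{"api": "drive_tool", "payload": {"commands": "7 0 0 0 -1.5 -3.4 8.5; 14 0 0 0 -3 -7 8.5; 21 0 0 0.5 -4.5 -10.5 8.5; 28 0 0 1 -6 -14 8.5; 35 0 0 1.5 -6.5 -16 8.5"}}

```text
clock: 14.1
ee_pos: [469.0, 115.0, 123.0]
orientation: [0.467, 1.523, -0.475]
force: [-1.3, -0.0, 0.1]
width: 85.0
```

```bash
python3 go.py 461.2 114.5 95 1.911
```

```text
clk 14.10 pos [469. 115. 123.] w 85.0 j7 0.07 F [-1.3 -0.   0.1]
ROW 36.1 -0.0 0.4 2.80 -0.47 -0.61
tool y in world [ 0.565  0.825 -0.006]
```

Emit:
{"api": "drive_tool", "payload": {"commands": "7 0 0 0.5 -0.4 -0.6 8.5; 14 0 0 1 -0.4 -0.6 8.5; 21 0 0 2 -0.4 -0.6 8.5; 28 0 0 2.8 -0.4 -0.6 8.5; 35 0 0 2.8 -0.4 -0.6 8.5"}}

```text
clock: 14.52
ee_pos: [459.8, 114.0, 92.7]
orientation: [0.938, 1.361, -0.954]
force: [0.3, 1.3, -0.3]
width: 85.1
```

Emit:
{"api": "drive_tool", "payload": {"commands": "1 0 0 0 0 0 8.5; 1 0 0 0 0 0 8.5; 1 0 0 0 0 0 8.5"}}

```text
clock: 14.77
ee_pos: [459.1, 113.7, 92.0]
orientation: [0.948, 1.357, -0.967]
force: [0.7, 0.2, 0.2]
width: 84.6
```

```bash
python3 go.py 461.2 114.5 6 1.911; python3 pic.py 12 205 180 100 80 255 180 80 110; python3 go.py 461.2 114.5 6 1.911
```

```text
clk 14.77 pos [459.1 113.7  92. ] w 84.6 j7 -0.45 F [0.7 0.2 0.2]
ROW -0.1 0.1 0.7 8.60 0.33 -0.02
tool y in world [ 0.943  0.332 -0.013]
clk 14.87 pos [459.6 113.9  92.5] w 84.9 j7 -0.45 F [ 0.3  0.2 -0.8]
ROW -0.2 0.1 0.7 8.64 0.27 -0.02
tool y in world [ 0.944  0.331 -0.012]
```

View pics/p12.png

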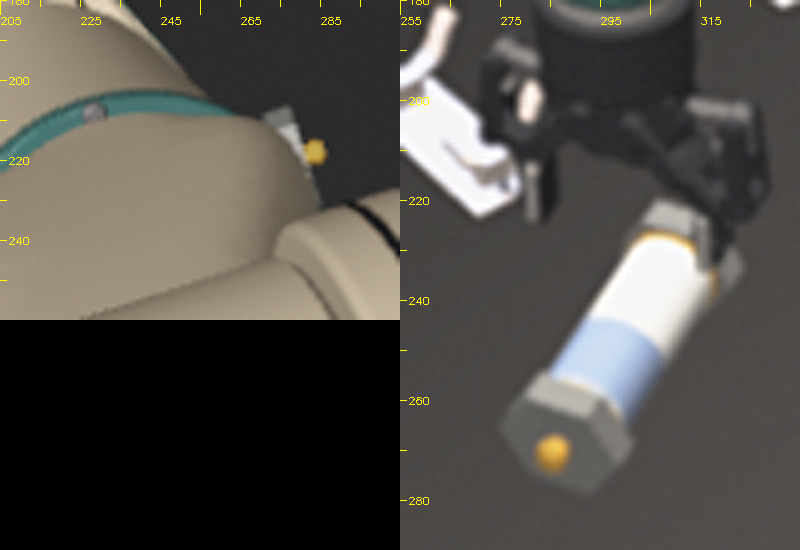

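Emit:
{"api": "drive_tool", "payload": {"commands": "0 0 0.4 2 0.3 0 8.5; 0 0 0.7 4 0.3 0 8.5; 0 0 0.7 6.5 0.3 0 8.5; 0 0 0.7 8.5 0.3 0 8.5; 0 0 0.7 8.5 0.3 0 8.5"}}

```text
clock: 15.28
ee_pos: [459.6, 113.9, 4.7]
orientation: [0.952, 1.352, -0.96]
force: [0.2, 0.6, 0.3]
width: 85.3
```

Emit:
{"api": "drive_tool", "payload": {"commands": "0 0 0 0 0 0 8.5; 0 0 0 0 0 0 4.2; 0 0 0 0 0 0 4.2; 0 0 0 0 0 0 4.2; 0 0 0 0 0 0 4.2"}}

```text
clock: 15.7
ee_pos: [460.7, 114.2, 6.1]
orientation: [0.954, 1.351, -0.958]
force: [-0.1, 0.2, 4.3]
width: 49.0
```

Emit:
{"api": "drive_tool", "payload": {"commands": "0 0 0 0 0 0 4.2; 0 0 0 0 0 0 4.2"}}

```text
clock: 15.87
ee_pos: [461.2, 114.1, 6.7]
orientation: [0.955, 1.35, -0.957]
force: [0.3, 0.1, -4.7]
width: 49.0
```

```bash
python3 go.py 461.2 114.5 6 1.911
```

```text
clk 15.87 pos [461.2 114.1   6.7] w 49.0 j7 -0.57 F [ 0.3  0.1 -4.7]
ROW -0.1 0.1 0.0 0.07 0.02 -0.03
tool y in world [ 0.943  0.332 -0.001]
```

Emit:
{"api": "drive_tool", "payload": {"commands": "0 0 0 -2 0 0 4.2; 0 0 0 -5 0 0 4.2; 0 0 0 -8 0 0 4.2; 0 0 0 -10.5 0 0 4.2; 0 0 0 -11 0 0 4.2"}}

```text
clock: 16.28
ee_pos: [462.9, 114.8, 120.0]
orientation: [0.959, 1.346, -0.953]
force: [0.7, 0.9, -3.8]
width: 49.0
```

```bash
python3 pic.py 13 205 180 100 80 255 150 80 110; python3 go.py 669.5 52.2 115 -.123
```

```text
clk 16.38 pos [461.8 114.1 117.5] w 48.9 j7 -0.44 F [-0.1  0.  -4.7]
ROW -63.6 0.1 -0.0 0.30 17.55 12.72
tool y in world [0.943 0.331 0.002]
```

View pics/p13.png

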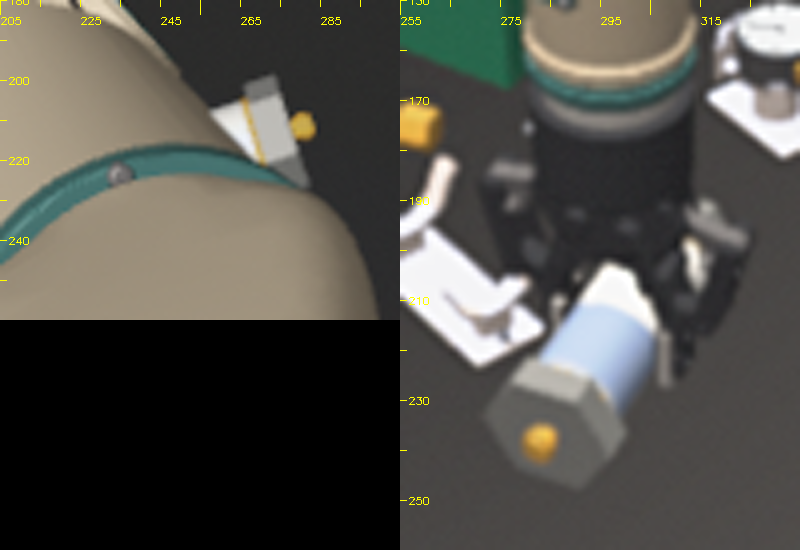

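Emit:
{"api": "drive_tool", "payload": {"commands": "-6.5 0 0 0 2.5 1.8 4.2; -13 0 0 0 5 3.6 4.2; -20 0 0 0 8 5.8 4.2; -27 0 0 0 11 8 4.2; -33 0 0 0 13 9.4 4.2"}}

```text
clock: 16.8
ee_pos: [617.9, 65.6, 115.1]
orientation: [0.51, 1.508, -0.513]
force: [0.5, 0.5, -3.7]
width: 48.6
```

```bash
python3 go.py 669.5 52.2 110 -.123
```

```text
clk 16.80 pos [617.9  65.6 115.1] w 48.6 j7 0.24 F [ 0.5  0.5 -3.7]
ROW -30.4 0.1 0.1 0.52 2.08 4.90
tool y in world [ 0.608  0.794 -0.001]
```

Emit:
{"api": "drive_tool", "payload": {"commands": "-6.5 0 0 0 0.8 1.8 4.2; -13 0 0 0 1.6 3.5 4.2; -20 0 0 0.3 2.1 4.6 4.2; -26 0 0 0.5 2.1 4.9 4.2; -30.4 0 0 0.5 2.1 4.9 4.2"}}

```text
clock: 17.22
ee_pos: [668.7, 50.8, 105.8]
orientation: [0.091, 1.572, -0.097]
force: [-0.9, -0.7, -3.8]
width: 49.0
```

Emit:
{"api": "drive_tool", "payload": {"commands": "0 0 0 0 0 0 4.2; 0 0 0 0 0 0 4.2; 0 0 0 0 0 0 4.2"}}

```text
clock: 17.47
ee_pos: [667.4, 50.6, 103.6]
orientation: [0.091, 1.576, -0.099]
force: [0.1, 0.4, -3.8]
width: 49.0
```

```bash
python3 pic.py 14 235 110 100 80 215 130 100 110; python3 go.py 669.5 52.2 65 -.123
```

```text
clk 17.57 pos [668.2  51.  105.1] w 48.8 j7 0.76 F [ 0.2 -0.4 -4. ]
ROW 0.1 -0.2 0.3 4.01 0.15 0.13
tool y in world [ 0.12   0.993 -0.005]
```

View pics/p14.png

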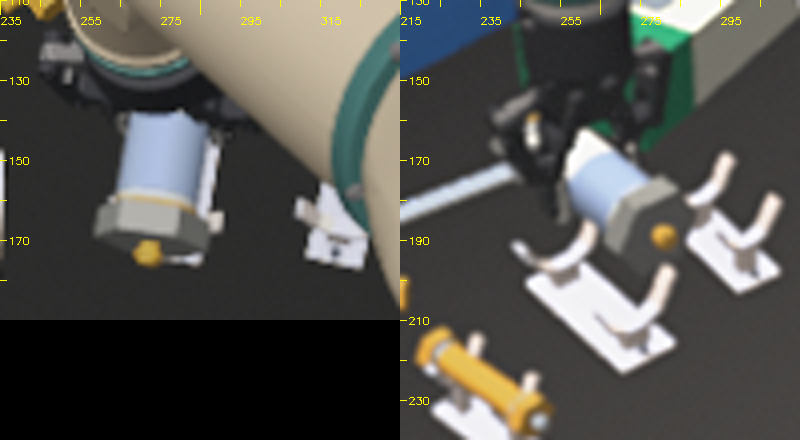

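Run:
```python
from h import *
for n in("top","side"): print(proj(load(n,14),[[578.9,62.2,127.4]]))
```

```text
[[270.59724633 173.9597269 ]]
[[281.21972286 190.15609103]]
```

Emit:
{"api": "drive_tool", "payload": {"commands": "0 0 0.3 1.5 0.1 0.1 4.2; 0 0 0.3 3 0.1 0.1 4.2; 0 0 0.3 4 0.1 0.1 4.2; 0 0 0.3 4 0.1 0.1 4.2; 0 0 0.3 4 0.1 0.1 4.2"}}

```text
clock: 17.98
ee_pos: [668.2, 51.5, 63.5]
orientation: [0.095, 1.576, -0.094]
force: [0.1, 0.1, -3.7]
width: 49.0
```

```bash
python3 pic.py 15 235 110 100 80 215 130 100 110; python3 go.py 669.5 52.2 27.7 -.123
```

```text
clk 18.08 pos [669.5  52.1  65.2] w 49.0 j7 0.74 F [-0.2  0.2 -3.8]
ROW 0.1 -0.2 -0.1 3.75 0.01 0.02
tool y in world [0.12  0.993 0.001]
```

View pics/p15.png

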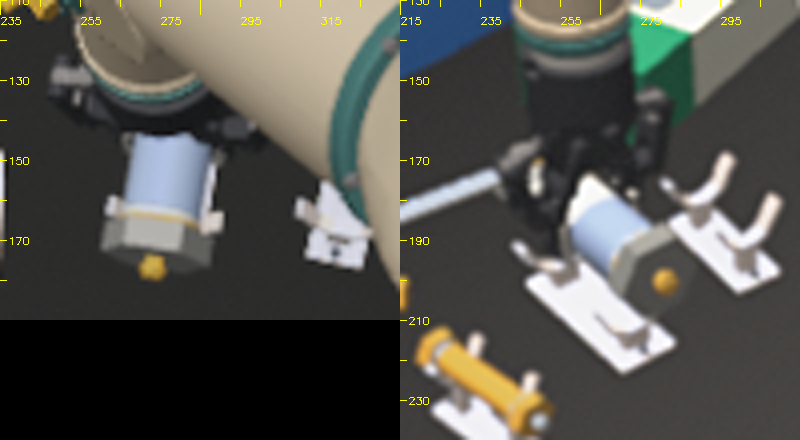

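Emit:
{"api": "drive_tool", "payload": {"commands": "0 0 0 1 0 0 4.2; 0 0 0 2 0 0 4.2; 0 0 0 3 0 0 4.2; 0 0 0 3.4 0 0 4.2; 0 0 0 3.4 0 0 4.2"}}

```text
clock: 18.5
ee_pos: [668.2, 52.2, 29.4]
orientation: [0.095, 1.575, -0.094]
force: [-0.5, -0.4, -3.3]
width: 48.9
```

Emit:
{"api": "drive_tool", "payload": {"commands": "0 0 0 0.1 0 0 4.2; 0 0 0 0.2 0 0 4.2; 0 0 0 0.3 0 0 4.2; 0 0 0 0.3 0 0 4.2"}}

```text
clock: 18.83
ee_pos: [668.4, 52.7, 26.7]
orientation: [0.096, 1.575, -0.093]
force: [0.7, 1.2, -3.8]
width: 48.5
```

Emit:
{"api": "drive_tool", "payload": {"commands": "0 0 0 0.1 0 0 4.2; 0 0 0 0.2 0 0 4.2; 0 0 0 0.2 0 0 4.2"}}

```text
clock: 19.08
ee_pos: [668.9, 53.3, 26.0]
orientation: [0.096, 1.573, -0.092]
force: [-2.7, 1.0, 3.8]
width: 48.9
```

Emit:
{"api": "drive_tool", "payload": {"commands": "0 0 0 0.1 0 0 4.2; 0 0 0 0.2 0 0 4.2; 0 0 0 0.2 0 0 4.2"}}

```text
clock: 19.33
ee_pos: [669.0, 53.3, 25.9]
orientation: [0.096, 1.573, -0.093]
force: [-5.2, -0.2, 11.1]
width: 49.1
```

Seated on contact (z no longer falls). Release.

Emit:
{"api": "drive_tool", "payload": {"commands": "0 0 0 0 0 0 6; 0 0 0 0 0 0 7; 0 0 0 0 0 0 7; 0 0 0 0 0 0 7"}}

```text
clock: 19.67
ee_pos: [669.2, 53.1, 25.7]
orientation: [0.096, 1.572, -0.094]
force: [-0.1, -0.6, -0.8]
width: 70.0
```

Emit:
{"api": "drive_tool", "payload": {"commands": "0 0 0 -2 0 0 7; 0 0 0 -5 0 0 7; 0 0 0 -9 0 0 7.5; 0 0 0 -12 0 0 8.5; 0 0 0 -13 0 0 8.5"}}

```text
clock: 20.08
ee_pos: [672.3, 54.0, 160.8]
orientation: [0.098, 1.565, -0.092]
force: [1.0, 1.3, 1.0]
width: 85.0
```

```bash
python3 pic.py 16 235 110 100 80 215 130 100 110; python3 go.py 585.2 382.2 130 1.792
```

```text
clk 20.18 pos [671.2  53.2 158. ] w 84.9 j7 0.80 F [-0.3 -0.1 -1.1]
ROW 70.4 -0.0 -0.1 2.87 31.62 -12.50
tool y in world [0.12  0.993 0.002]
```

View pics/p16.png

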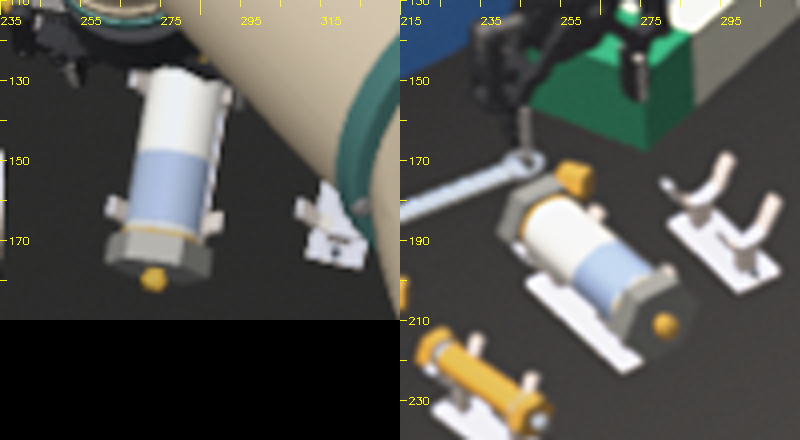

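Emit:
{"api": "drive_tool", "payload": {"commands": "7 0 0 0 3.8 -1.5 8.5; 14 0 0 0 7.6 -3 8.5; 21 0 0 0 11.4 -4.5 8.5; 28 0 0 0 15.2 -6 8.5; 35 0 0 1 19 -7.5 8.5"}}

```text
clock: 20.6
ee_pos: [619.2, 251.9, 147.6]
orientation: [0.579, 1.492, -0.576]
force: [0.3, -0.3, -0.1]
width: 85.0
```

```bash
python3 go.py 585.2 382.2 100 1.792
```

```text
clk 20.60 pos [619.2 251.9 147.6] w 85.0 j7 -0.03 F [ 0.3 -0.3 -0.1]
ROW 35.0 -0.1 -0.1 4.78 7.34 -11.28
tool y in world [0.673 0.74  0.002]
```

Emit:
{"api": "drive_tool", "payload": {"commands": "7 0 0 0 2 -3 8.5; 14 0 0 1 4.2 -6.5 8.5; 21 0 0 2.5 6.2 -9.5 8.5; 28 0 0 4 7.3 -11.3 8.5; 35 0 0 4.8 7.3 -11.3 8.5"}}

```text
clock: 21.02
ee_pos: [578.6, 388.7, 95.6]
orientation: [1.043, 1.314, -1.044]
force: [-1.0, 0.7, -0.1]
width: 85.4
```

Emit:
{"api": "drive_tool", "payload": {"commands": "0 0 0 0 0 0 8.5; 0 0 0 0 0 0 8.5; 0 0 0 0 0 0 8.5"}}

```text
clock: 21.27
ee_pos: [578.3, 387.7, 94.4]
orientation: [1.039, 1.315, -1.044]
force: [-0.1, -0.4, 0.4]
width: 85.4
```

```bash
python3 pic.py 17 110 130 100 80 140 220 100 110; python3 go.py 585.2 382.2 2 1.792
```

```text
clk 21.37 pos [579.7 387.3  95.7] w 85.2 j7 -0.73 F [-1.2  0.5  0.1]
ROW 0.2 -0.2 0.2 9.37 0.47 0.66
tool y in world [ 0.975  0.223 -0.004]
```

View pics/p17.png

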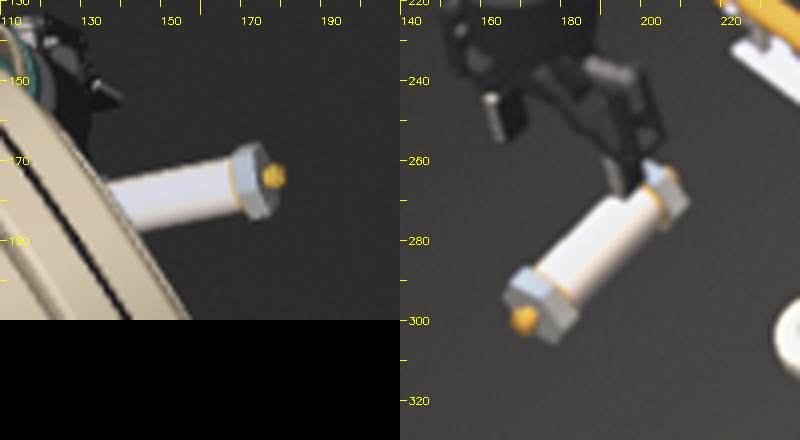

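Emit:
{"api": "drive_tool", "payload": {"commands": "0 0 0 2 0.4 0.6 8.5; 0 0 0 4.5 0.5 0.7 8.5; 0 0 0 7 0.5 0.7 8.5; 0 0 0 9 0.5 0.7 8.5; 0 0 0 9.2 0.5 0.7 8.5"}}

```text
clock: 21.78
ee_pos: [584.5, 378.5, 0.1]
orientation: [1.038, 1.314, -1.049]
force: [-0.7, -0.2, -1.0]
width: 85.2
```

Emit:
{"api": "drive_tool", "payload": {"commands": "0 0 0 0 0 0 8.5; 0 0 0 0 0 0 6; 0 0 0 0 0 0 5; 0 0 0 0 0 0 5"}}

```text
clock: 22.12
ee_pos: [585.6, 379.1, 1.9]
orientation: [1.041, 1.313, -1.047]
force: [0.7, 0.3, -0.8]
width: 51.3
```

```bash
python3 go.py 585.2 382.2 2 1.792
```

```text
clk 22.12 pos [585.6 379.1   1.9] w 51.3 j7 -0.75 F [ 0.7  0.3 -0.8]
ROW 0.1 -0.1 0.4 -0.01 0.03 -0.31
tool y in world [ 0.975  0.222 -0.007]
```

Emit:
{"api": "drive_tool", "payload": {"commands": "0 0 0.4 0 0 -0.3 5; 0 0 0.4 0 0 -0.3 5; 0 0 0.4 0 0 -0.3 2.8; 0 0 0.4 0 0 -0.3 2.8; 0 0 0.4 0 0 -0.3 2.8"}}

```text
clock: 22.53
ee_pos: [585.1, 382.8, 2.9]
orientation: [1.045, 1.309, -1.041]
force: [-1.6, -0.0, 5.8]
width: 34.7
```

Emit:
{"api": "drive_tool", "payload": {"commands": "0 0 0 0 0 0 2.8; 0 0 0 0 0 0 2.8"}}

```text
clock: 22.7
ee_pos: [585.0, 382.8, 2.9]
orientation: [1.045, 1.309, -1.041]
force: [-0.7, -0.1, 1.9]
width: 34.8
```

Emit:
{"api": "drive_tool", "payload": {"commands": "0 0 0 -2 0 0 2.8; 0 0 0 -5 0 0 2.8; 0 0 0 -8 0 0 2.8; 0 0 0 -11.5 0 0 2.8; 0 0 0 -13 0 0 2.8"}}

```text
clock: 23.12
ee_pos: [586.4, 383.3, 136.7]
orientation: [1.049, 1.307, -1.037]
force: [0.2, 1.2, -2.3]
width: 34.8
```

```bash
python3 pic.py 18 110 130 100 80 140 190 100 110; python3 go.py 656.8 -62.8 140 -.198
```

```text
clk 23.22 pos [586.7 383.5 136. ] w 34.7 j7 -0.70 F [-0.5  0.6 -2.9]
ROW -65.9 -0.1 -0.5 -0.67 -3.05 45.07
tool y in world [0.975 0.222 0.006]
```

View pics/p18.png

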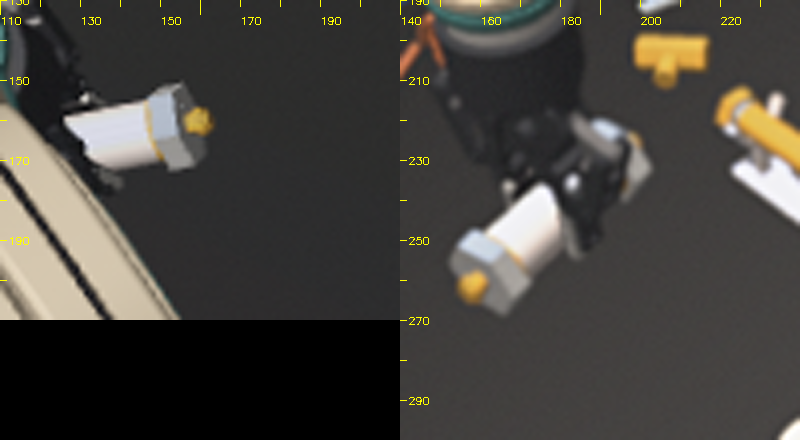

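Emit:
{"api": "drive_tool", "payload": {"commands": "-6 0 0 0 -0.2 3.5 2.8; -12 0 0 0 -0.4 7 2.8; -18 0 0 0 -0.8 11 2.8; -24 0 0 0 -1.2 15 2.8; -30 0 -0.3 -0.2 -1.5 19 2.8"}}

```text
clock: 23.63
ee_pos: [612.0, 192.0, 133.7]
orientation: [0.639, 1.48, -0.64]
force: [0.1, -1.2, -2.9]
width: 34.9
```

```bash
python3 go.py 656.8 -62.8 135 -.198
```

```text
clk 23.63 pos [612.  192.  133.7] w 34.9 j7 -0.05 F [ 0.1 -1.2 -2.9]
ROW -35.5 -0.3 0.0 -0.20 -14.15 21.65
tool y in world [ 0.73   0.684 -0.002]
```

Emit:
{"api": "drive_tool", "payload": {"commands": "-7 0 0 -0.2 -2.3 3.5 2.8; -14 0 0 -0.2 -4.6 7 2.8; -21 0 0 -0.2 -6.9 10.5 2.8; -28 0 0 -0.2 -9.2 14 2.8; -35 0 0 -0.2 -11 16.5 2.8"}}

```text
clock: 24.05
ee_pos: [643.4, -8.4, 132.2]
orientation: [0.159, 1.574, -0.161]
force: [0.5, -0.7, -2.3]
width: 34.8
```

```bash
python3 go.py 656.8 -62.8 130 -.198
```

```text
clk 24.05 pos [643.4  -8.4 132.2] w 34.8 j7 0.77 F [ 0.5 -0.7 -2.3]
ROW -0.3 -0.5 0.1 0.20 -5.05 2.41
tool y in world [ 0.202  0.979 -0.002]
```

Emit:
{"api": "drive_tool", "payload": {"commands": "0 -0.5 0 0.2 -3 1.4 2.8; 0 -0.5 0 0.2 -4.5 2.1 2.8; 0 -0.5 0 0.2 -5 2.4 2.8; 0 -0.5 0 0.2 -5 2.4 2.8; 0 -0.5 0 0.2 -5 2.4 2.8"}}

```text
clock: 24.47
ee_pos: [655.8, -60.7, 128.6]
orientation: [0.159, 1.568, -0.159]
force: [0.1, 1.3, -2.5]
width: 34.7
```

```bash
python3 pic.py 19 275 110 100 80 245 110 100 110; python3 go.py 656.8 -62.8 75 -.198
```

```text
clk 24.57 pos [656.2 -59.2 129.6] w 34.7 j7 0.86 F [-0.8  0.2 -2.9]
ROW -0.1 -0.1 0.0 5.46 -0.34 0.14
tool y in world [ 0.198  0.98  -0.   ]
```

View pics/p19.png

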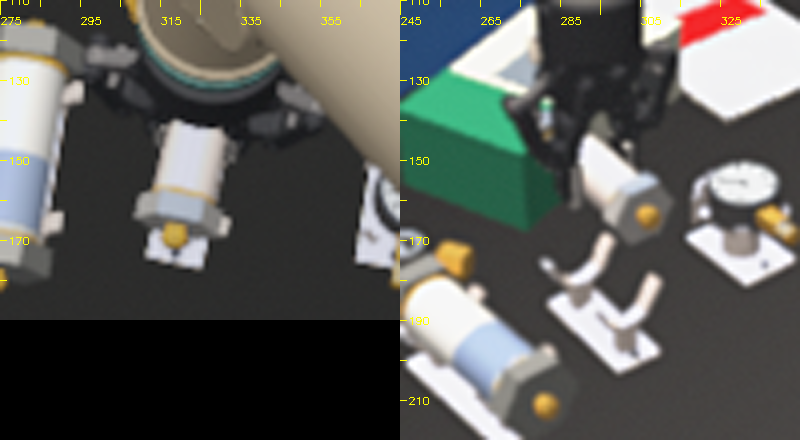

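Run:
```python
from h import *
for n in("top","side"): print(proj(load(n,19),[[585.6,-45.5,148]]))
```

```text
[[316.67670806 170.22048999]]
[[307.53674946 165.11741888]]
```

Emit:
{"api": "drive_tool", "payload": {"commands": "0 0 0 1 -0.3 0.1 2.8; 0 0 0 3 -0.3 0.1 2.8; 0 0 0 5 -0.3 0.1 2.8; 0 0 0 6 -0.3 0.1 2.8; 0 0 0 6 -0.3 0.1 2.8"}}

```text
clock: 24.98
ee_pos: [654.2, -61.5, 66.5]
orientation: [0.155, 1.572, -0.156]
force: [-0.4, -0.8, -3.3]
width: 35.0
```

Emit:
{"api": "drive_tool", "payload": {"commands": "0 0 0 0 0 0 2.8; 0 0 0 0 0 0 2.8"}}

```text
clock: 25.15
ee_pos: [654.3, -60.6, 66.9]
orientation: [0.155, 1.572, -0.154]
force: [-0.4, 0.1, -2.2]
width: 34.8
```

```bash
python3 pic.py 20 275 110 100 80 245 110 100 110; python3 go.py 656.8 -62.8 31.4 -.198
```

```text
clk 25.25 pos [654.9 -61.1  67.6] w 34.9 j7 0.82 F [ 0.3  0.2 -3.8]
ROW 0.0 -0.3 0.0 3.62 -0.13 0.24
tool y in world [ 0.196  0.981 -0.001]
```

View pics/p20.png

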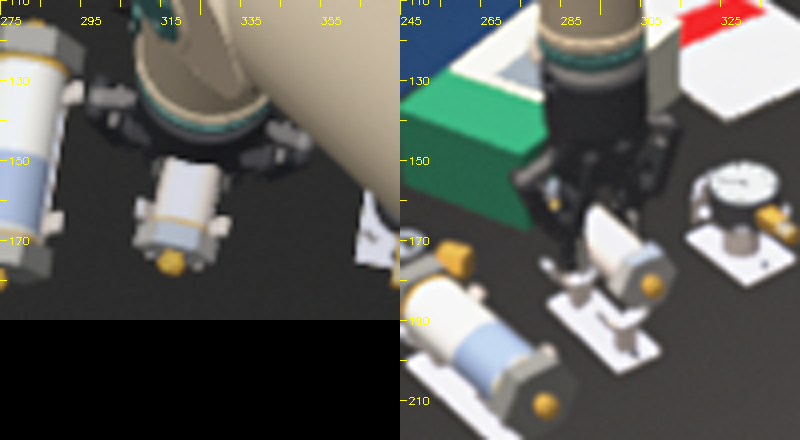

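Emit:
{"api": "drive_tool", "payload": {"commands": "0 -0.2 0 0.8 -0.1 0.1 2.8; 0 -0.2 0 1.8 -0.1 0.1 2.8; 0 -0.2 0 2.7 -0.1 0.1 2.8; 0 -0.2 0 3.1 -0.1 0.1 2.8; 0 -0.2 0 3.1 -0.1 0.1 2.8"}}

```text
clock: 25.67
ee_pos: [654.3, -62.3, 34.7]
orientation: [0.154, 1.57, -0.155]
force: [-0.2, -0.3, -2.7]
width: 34.9
```

Emit:
{"api": "drive_tool", "payload": {"commands": "0 0 0 0.1 0 0 2.8; 0 0 0 0.2 0 0 2.8; 0 0 0 0.3 0 0 2.8; 0 0 0 0.3 0 0 2.8"}}

```text
clock: 26.0
ee_pos: [654.5, -62.0, 31.8]
orientation: [0.155, 1.569, -0.155]
force: [0.2, 0.5, -2.4]
width: 34.7
```

Emit:
{"api": "drive_tool", "payload": {"commands": "0 0 0 0.1 0 0 2.8; 0 0 0 0.2 0 0 2.8; 0 0 0 0.2 0 0 2.8"}}

```text
clock: 26.25
ee_pos: [655.0, -61.3, 30.4]
orientation: [0.155, 1.568, -0.154]
force: [0.1, 1.3, 0.3]
width: 35.0
```

```bash
python3 pic.py 21 275 110 100 80 245 110 100 110; python3 go.py 656.8 -62.8 31.4 -.198
```

```text
clk 26.35 pos [655.1 -61.3  30.4] w 34.9 j7 0.79 F [0.5 2.  1. ]
ROW 0.1 -0.2 -0.0 -0.10 -0.11 0.20
tool y in world [0.195 0.981 0.   ]
```

View pics/p21.png

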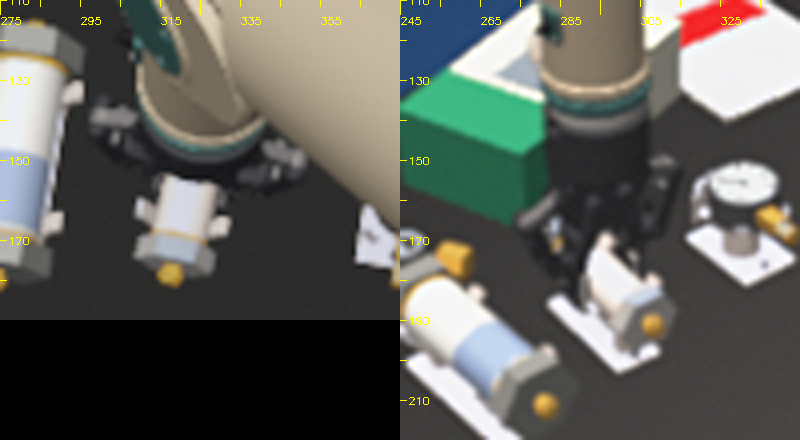

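Touching; a bit more to confirm it bottoms.

Emit:
{"api": "drive_tool", "payload": {"commands": "0 0 0 0.1 0 0 2.8; 0 0 0 0.2 0 0 2.8; 0 0 0 0.3 0 0 2.8"}}

```text
clock: 26.6
ee_pos: [655.4, -61.0, 30.0]
orientation: [0.155, 1.567, -0.155]
force: [-7.0, 0.7, 22.8]
width: 35.2
```

Emit:
{"api": "drive_tool", "payload": {"commands": "0 0 0 -0.1 0 0 4; 0 0 0 -0.1 0 0 5.5; 0 0 0 -0.1 0 0 6; 0 0 0 -0.1 0 0 6; 0 0 0 -0.1 0 0 6"}}

```text
clock: 27.02
ee_pos: [655.1, -61.4, 30.5]
orientation: [0.155, 1.568, -0.155]
force: [-0.2, 0.4, -0.1]
width: 60.3
```

Emit:
{"api": "drive_tool", "payload": {"commands": "0 0 0 -2 0 0 6; 0 0 0 -5 0 0 6; 0 0 0 -9 0 0 6; 0 0 0 -13 0 0 6; 0 0 0 -17 0 0 6"}}

```text
clock: 27.43
ee_pos: [655.1, -61.4, 201.7]
orientation: [0.154, 1.569, -0.155]
force: [0.4, -0.0, -0.5]
width: 59.7
```

```bash
python3 pic.py 22 200 110 200 100 200 110 200 150; python3 go.py 500 -350 250 0
```

```text
clk 27.53 pos [659.8 -60.1 207.8] w 60.3 j7 0.92 F [0.2 0.4 0.7]
ROW 168.7 -0.1 -0.8 -4.40 -31.55 -9.94
tool y in world [0.196 0.981 0.003]
```

View pics/p22.png

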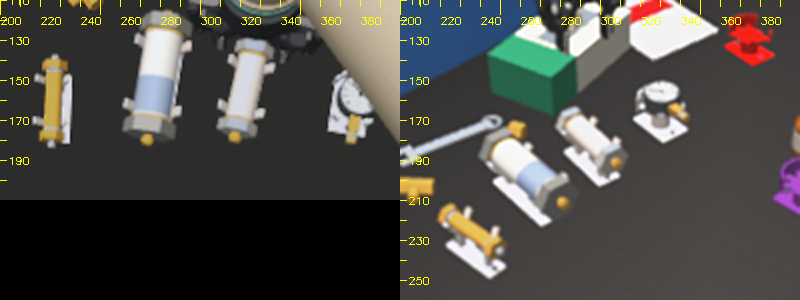

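Emit:
{"api": "drive_tool", "payload": {"commands": "0 0 0 -3 -4 0 6; 0 0 0 -3 -8 0 6; 0 0 0 -3 -12 0 6; 0 0 0 -3 -16 0 6; 0 0 0 -3 -20 0 6"}}

```text
clock: 27.95
ee_pos: [619.9, -256.2, 236.9]
orientation: [0.156, 1.556, -0.154]
force: [0.6, 1.2, 0.1]
width: 59.6
```

Emit:
{"api": "drive_tool", "payload": {"commands": "0 0 0 0 -4 0 6; 0 0 0 0 -8 0 6; 0 0 0 0 -12 2 6; 0 0 0 0 -15 2 6; 0 0 0 0 -15 2 6"}}

```text
clock: 28.37
ee_pos: [606.4, -418.1, 234.3]
orientation: [0.161, 1.558, -0.169]
force: [-1.0, -0.9, -0.9]
width: 59.9
```

Emit:
{"api": "drive_tool", "payload": {"commands": "0 0 0 0 0 0 6; 0 0 0 0 0 0 6; 0 0 0 0 0 0 6"}}

```text
clock: 28.62
ee_pos: [606.2, -417.4, 233.6]
orientation: [0.161, 1.559, -0.168]
force: [-0.3, 0.4, -0.2]
width: 60.2
```

```bash
python3 pic.py 23 200 110 200 130 200 110 200 150
cat > chk.py <<'E'
import fit
from ov import *
fit.t=load("top",23);fit.s=load("side",23)
np.set_printoptions(precision=2,suppress=True)
for nm,m,b,x in [("dryer",cart(25,120,58,18,180,6),[(258,112,302,186),(238,165,296,222)],[669,52,-12.3]),("trap",cart(18,92,43,14,144,6),[(308,124,346,184),(277,158,318,204)],[657,-62.5,-19.8]),("filter",cart(11,82,28,11,122,4.5),[(208,132,243,187),(217,208,257,252)],[632,186,2])]:
    best=None
    o,_=fit.fit(m,50,b,x,100)   # silhouettes incl. bracket: rough
    print(nm,o)
ts=fit.t
print(onz(ts,[(377,149)],65))
E
python3 chk.py
```

```text
Traceback (most recent call last):
  File "chk.py", line 7, in <module>
    o,_=fit.fit(m,50,b,x,100)   # silhouettes incl. bracket: rough
        ^^^^^^^
AttributeError: 'function' object has no attribute 'fit'
```

View pics/p23.png

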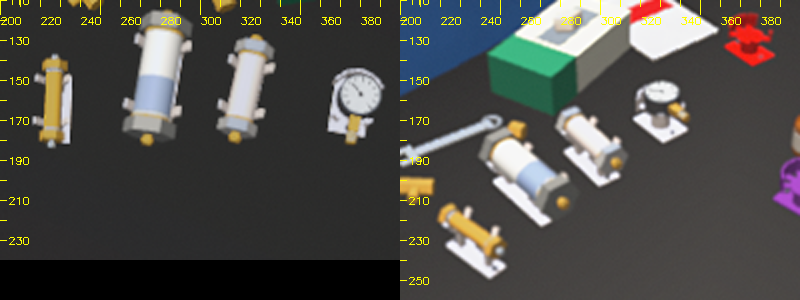

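Clear view now; overlay part models placed exactly at the seat poses for comparison.

```bash
cat > chk2.py <<'E'
from ov import *
P=[(cart(25,120,58,18,180,6),669.5,52.2,-.123),(cart(18,92,43,14,144,6),656.8,-62.8,-.198),(cart(11,82,28,11,122,4.5),632.3,186.4,.02)]
out=[]
for n,b in (("top",(205,110,200,75)),("side",(215,145,140,110))):
    d=load(n,23);O=gauge(647.3,-206.6,-.16,35)
    for c,x,y,a in P: O+=[(np.vstack([q,q[:1]])[cv2.convexHull(proj(d,q).astype(np.float32),returnPoints=False).ravel()],0) for q in place(c,x,y,50,a)]
    ov(O,d,*b,4 if n=="top" else 5,f"pics/chk{n}.png")
for n in ("top","side"):   # bottle shift: colour blob centroid before/after
    for i in (0,23):
        im=load(n,i)["frame"].astype(int); m=(im[...,0]>120)&(im[...,1]>40)&(im[...,1]<130)&(im[...,2]<50)&(im[...,0]-im[...,1]>50)
        if n=="top": m[:,:395]=0;m[:,445:]=0;m[:220]=0;m[265:]=0
        else: m[:,390:]&=True; m[:,:390]=0;m[:,425:]=0;m[:150]=0;m[200:]=0
        y,x=np.nonzero(m);print(n,i,len(x),x.mean(),y.mean())
E
python3 chk2.py
```

```text
top 0 175 419.06857142857143 239.94857142857143
top 23 176 419.02840909090907 239.9375
side 0 100 404.77 172.01
side 23 100 404.72 172.17
```

View pics/chktop.png

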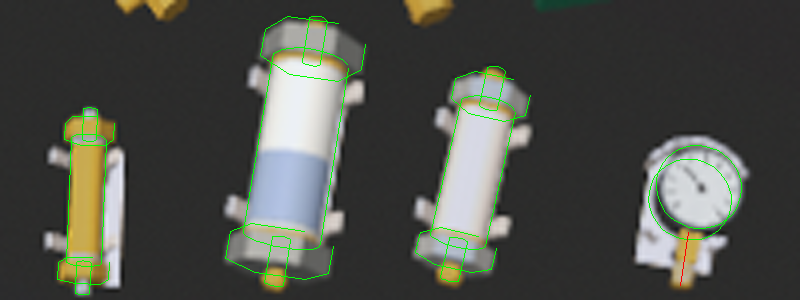

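View pics/chkside.png

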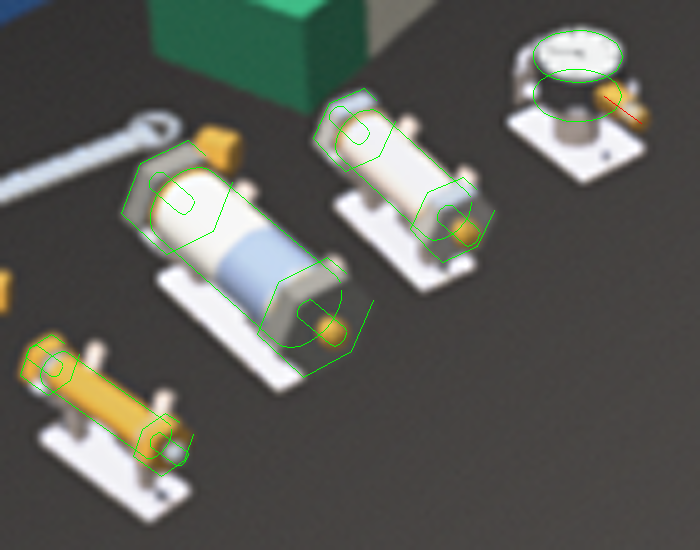

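```bash
python3 -c "
from plant import *
s=get_state();print(s['clock'],s['ee_pos'],s['force'].round(1),abs(s['joint_velocities']).max());print(job_done())"
```

```text
28.7167 [ 606.94457741 -416.29636253  234.362423  ] [ 0.2  1.1 -1. ] 0.006087012000913154
the job is handed in; nothing more can be done
None
```

I placed all four parts and handed the job in at 28.7 s of the allowed 109 s. The interface gives no verdict, so the result rests on my own checks.

**Placing:** I set the gauge in the white seat, leaving the purple and red look-alikes alone. The filter, dryer and trap went into their own brackets. Each part was lowered until the wrist force showed contact and its height stopped falling, and only then released.

**Last checks:**
- **Positions:** With the arm moved clear, I drew each part's outline at its measured seat position over both camera pictures. All four matched within about 1 pixel (2–3 mm), with end caps outside the saddles, and the gauge dial up with its stem between the prongs.
- **Bottle:** It shifted by less than 0.2 pixel between the first and last pictures.
- **Robot:** At hand-in the arm was at rest, about 230 mm above the bench, and touching nothing.

**Disagreements:**
- **Cameras:** In the starting measurements the two cameras disagreed by about 1–4 mm, mostly in x. That is a little more than the stated 2 mm calibration, but well inside the 11 mm tolerance.
- **Failed script:** One refitting script I tried as a final numeric check crashed, so the outline comparison replaced it.

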